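Change the counting chamber under the stage clip

TASK

Change the glass counting chamber on the stereo microscope's stage: gently press the thumb button on the clip's heel to raise its toe and swing it clear, without dragging it over the counted chamber or shifting that, then lift this chamber off and lay it squarely on the pile of used ones in the steel tray. Push the fresh chamber, waiting on the front of the stage, square against the two pins in its place, then swing the raised clip back over its right-hand end and let it down on the glass. Leave everything else as it stands.

Things in the scene. Friction and masses are not known exactly. Their poses are not given: they have to be found in the camera images.
- base: The microscope's white base plate, fixed, 310 x 240 mm, with a flat black stage on top, 22 mm above the bench; all on it turns with it. Origin: on the bench, under the middle of its width; x to the back, y to the left. A 25 mm steel pillar stands at its back left corner (x = 125, y = 92 mm) and carries the microscope head, swung away to the back left, 150 mm and more above the bench.
- seat (a point): Middle of the chamber's place, on the stage surface. Axes: z up, x to the back of the microscope, y to the left. A seated chamber has its centre here, its 75 mm length along y and its back long edge (x = +16 mm) against two fixed steel pins, 8 mm across, 3 mm tall, centred at x = +20, y = -27 and +27 mm. Flat stage from x = -150 to +80 mm; the clip is on the right.
- clip_swing (a joint): Swing of the clip about its upright pivot screw (rad). 0: the toe points along the seat's +y, onto the right end of a seated chamber; growing: the toe goes to the back (+x), the heel to the front (-x), clockwise from above. Stops at -0.25 and 1.4; from 0.5 on the toe is clear of a seated chamber. It stays where it is left (screw friction 0.03 N m).
- pivot (a point): The pivot screw's axis where it meets the stage: at x = 0, y = -85 mm of the seat. The screw's 14 mm head ends 23 mm above the stage.
- clip: The clip's plain steel lever, 120 x 13 x 4 mm, rocking on the pivot screw 14 mm above the stage. Origin: on the rocking axis over the pivot; own x towards the toe. The toe, 58 mm out, is a 6 mm round bar 12 mm long across the lever. A spring holds it down: 0.5 mm above the bare stage, or on a chamber with 3 N. Pressing the heel raises it, up to 11 mm above the stage at the stop.
- clip_heel (a point): Top of the lever's heel plate, 43 mm from the pivot, 16 mm above the stage (toe on a chamber) or 18.5 mm. Over it a knurled steel thumb button, 24 mm across, is wound up differently each time: its flat top is 8 to 18 mm above this point. Pressed, it gives at 3.5 to 4 N and stops at 5.5 N after 5 mm (toe on a chamber) or 7.5 mm. A fingertip pressing it can carry it round by friction.
- clip_toe (a point): Underside of the toe, which bears on the glass.
- counted: The counted chamber, at the start on its place under the clip: a rigid glass slide 32 x 75 x 4 mm, 20 to 35 g, with a mirrored middle and frosted ends. Origin: centre of its underside; y along the 75 mm length, z up. All four chambers are alike and told apart by where they lie.
- fresh: The fresh chamber, same shape and axes, at the start lying on the front of the stage, 70 to 100 mm in front of the place and up to 0.12 rad askew.
- used_b: The upper of the two used chambers that lie piled in the tray, same shape and axes; its top is 11 mm above the bench. The next one goes on it, long side along long side, either way round.
- used_a: The lower used chamber, lying on the tray's floor, same shape and axes.
- tray: Shallow steel tray, fixed, 140 x 110 mm, floor 3 mm and rim 8 mm above the bench, to the right of the microscope. Origin: centre of its underside; x along the 140 mm.
- cover_box: Small plastic cover-glass box, 30 x 26 x 14 mm, standing loose at the front left of the stage, to be left alone. Origin: centre of its underside.
- beaker: Empty glass beaker, 68 mm across, 90 mm tall, on the bench at the left, to be left alone. Origin: centre of its underside.
- dropper: Small amber dropper bottle, 32 mm across, 70 mm tall, on the bench behind the tray, to be left alone. Origin: centre of its underside.
- wash: White wash bottle, 64 mm across, 150 mm tall, to the left of the microscope, to be left alone. Origin: centre of its underside.
- dishes: Pile of three petri dishes held together, 91 mm across, 45 mm tall, to the left of the microscope, to be left alone. Origin: centre of its underside.
- tally: Round steel hand tally counter, 52 mm across, 34 mm tall, on the bench in front of the microscope, to be left alone. Origin: centre of its underside.
- tweezers: Steel tweezers, 120 mm long, lying on the bench at the left front, to be left alone. Origin: in their middle.
There are look-alikes about, which are no part of the job. Leave any orange look-alike of the counted alone.

How it is judged:
By the outcome, as a careful person would: the job done as asked, in the order asked, and still so for the second after the job is handed in, with the robot touching nothing.
It also fails if it takes over 72 s, if anything falls off the work surface, if the arm or the gripper's body presses on something with over 40 N, if the wrist force passes 120 N, or if a joint passes its speed limit or range.

ROBOT

A 6-joint arm with a two-finger parallel gripper is mounted at the origin on the work surface. World frame = base frame: x ahead of the robot, y to its left, z up, the work surface at z = 0. Lengths are in m, angles in rad, forces in N, time in s.
With the tool pointing down it reaches from about 0.375 to 0.975 m from the base axis. Payload 3.8 kg.
Tool frame: the origin (TCP) lies at the very end of the fingers, on their centre line; the grasp point (between the pads) lies 19 mm behind it; z points along the fingers, y is the line along which they close (so a half turn about z gives the same grasp; the last joint's range is limited). The gripper opens to 85 mm and grips with 20 to 120 N. Pads are 22 mm wide; open, the fingers measure 114 mm over their backs; the gripper's body (76 mm by 85 mm) begins 54 mm behind the grasp point. The pads swing forward as they close: fully open they stand 13 mm farther back than shut.
Start: joints at [1.185, 0.264, 1.604, -0, 1.274, -0.037], TCP at [0.231, 0.634, 0.231] pointing down, gripper open.
Joint ranges: [-2.63, 2.63], [-0.94, 2.18], [0.31, 2.57], [-1.31, 4.45], [0, 2.66], [-2.55, 2.55]. Speed limits (rad/s): [2.57, 2.57, 3.14, 3.14, 3.14, 3.14].

INTERFACE

Orientations are given as [roll, pitch, yaw] about the fixed x, y, z axes, in that order (R = Rz(yaw) Ry(pitch) Rx(roll)).
In Python, from workcell import bot gives the robot as it stands. The module is installed in compiled form; this text tells all that it offers.
- The arm moves only by the shell command python3 -m handwheel 'ROWS'. ROWS is JSON, a list of rows, each an object with "hand": the opening, from 0 (shut) to 1 (fully open); "slide": the shift along the tool's x, y, z in units of 25 mm (1.0 is 25 mm), a list of three; "roll": the turn about the tool's z in units of 6 degrees (1.0 is 6 degrees). A call has 1 to 12 rows; each row is the pose to reach, as a shift and turn from the pose commanded when the call began, along the tool's axes at that moment; what a row does not reach only later rows make up. A row lasts 1/12 s, in which the tool goes at most 41.7 mm and 7.16 degrees, less where a joint would pass 70% of its speed; a pose out of reach is approached as far as the arm can. A call with a gripper value outside its range is refused whole. The fingers move at their own pace and stop on an object; the grip force is fixed at half the most. Time passes only in rows, so rows that repeat a pose let the fingers close. It gives the time, the measured TCP pose, the force, the opening and the grip force at its end, in the units of the state.
- bot.get_state(): the state, without advancing time (a new reading comes with each control period).
- bot.grab_frame(name): name is "side" or "top"; returns a dict with "frame" (420x560x3 uint8, red, green, blue), "z_map" (420x560 float32, m along the optical axis (not along the pixel's ray), 0 where there is no reading), "camera_matrix" (3x3 intrinsics, pixels), "extrinsics" (4x4, takes a point from camera to world coordinates). Camera axes: x right, y down, z forward; pixel columns grow to the right and rows downward; lengths in m; the calibration is good to about 2 mm. A picture is of the moment at which its call begins.
- bot.close_job(): hands the job in; it is judged then, once.
The state is a dict: "time": time; "q": joint angles; "qd": joint speeds; "tau": joint torques, N m; "tool_pos": TCP position; "tool_rot": TCP orientation; "wrist_force": force on the tool from outside, world axes, zero at the start; "torque": the same for the moment, N m; "gripper_width": finger opening in m; "grasp_force": force on a finger pad.
Only numpy, scipy, OpenCV 4.12 (cv2) and the standard library are available. Lean on these libraries where they do the work, as an engineer would, in place of code of your own. Each camera call takes 0.05 s, during which the arm holds its last target. There are 200 camera calls.

## Working session

There is one attempt and no reset: what is moved stays moved. The work goes in short steps, Python scripts to look and compute and a shell command to move; the robot and the scene stay as the last step left them, time stands still between calls to the robot, and variables do not carry over. Pictures are saved under pics/ and viewed, at most 10 in all, crops included, and the job is handed in when it is done.

```bash
mkdir -p pics; python3 - <<'E'
from workcell import bot
import cv2,numpy as np
s=bot.get_state();print(s['time'],s['tool_pos'],s['tool_rot'],s['gripper_width'])
for n in('top','side'):
    f=bot.grab_frame(n);np.savez(''+n+'0.npz',**f)
    cv2.imwrite(f'pics/{n}0.png',f['frame'][:,:,::-1]);print(n,f['camera_matrix'].tolist(),f['extrinsics'].round(3).tolist())
E
```

```text
0.0 [0.23042989 0.63367806 0.22994917] [-3.13934964e+00 -7.52085638e-05  2.79280075e+00] 0.0854153279066234
top [[486.4923549520412, 0.0, 279.8908030523024], [0.0, 486.4923549520412, 213.05811300248448], [0.0, 0.0, 1.0]] [[0.024, -0.992, 0.12, 0.407], [-1.0, -0.023, 0.013, 0.057], [-0.01, -0.121, -0.993, 1.083], [0.0, 0.0, 0.0, 1.0]]
side [[389.93230215157746, 0.0, 282.0783053887228], [0.0, 389.93230215157746, 221.03374622746998], [0.0, 0.0, 1.0]] [[0.912, -0.223, 0.345, 0.156], [-0.411, -0.515, 0.752, -0.766], [0.01, -0.827, -0.561, 0.671], [0.0, 0.0, 0.0, 1.0]]
```

View pics/top0.png

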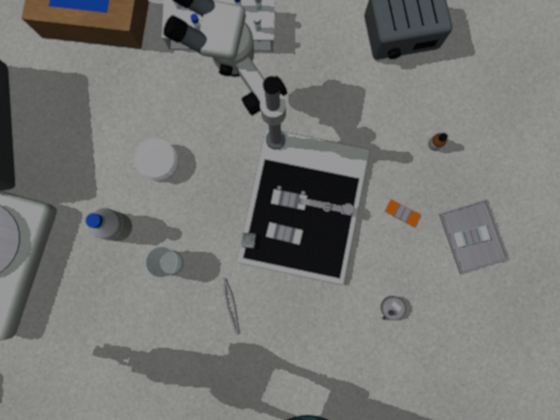

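View pics/side0.png

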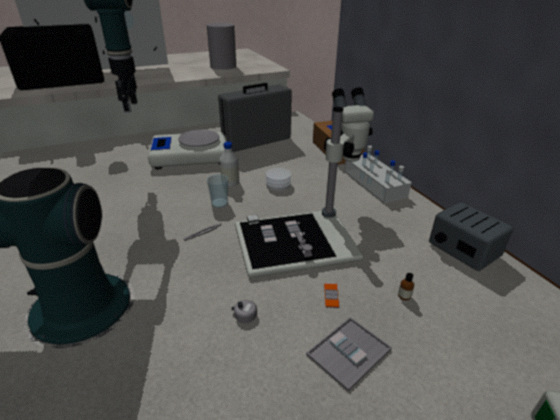

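The top view shows the counted chamber under the clip at (291,199), the fresh one at (284,233), the used pile in the tray at (472,236) and the orange look-alike at (403,213), which I leave alone. The clip runs from (300,201) to its button at (347,209). I'll check with one close crop and measure.

```bash
cat > h.py <<'E'
import numpy as np,cv2
from workcell import bot
def load(n,i): return dict(np.load(f'{n}{i}.npz'))
def snap(n,i):
    f=bot.grab_frame(n);np.savez(f'{n}{i}.npz',**f);return f
def px2w(f,u,v,z=None):
    "pixel -> world: at plane z, or by depth if z None"
    K=f['camera_matrix'];E=f['extrinsics'];d=np.linalg.inv(K)@[u,v,1.]
    if z is None: s=f['z_map'][int(round(v)),int(round(u))]
    else: s=(z-E[2,3])/(E[:3,:3]@d)[2]
    return E[:3,:3]@(d*s)+E[:3,3]
def w2px(f,p):
    E=f['extrinsics'];c=E[:3,:3].T@(np.asarray(p,float)-E[:3,3]);q=f['camera_matrix']@c;return q[:2]/q[2]
def tri(f,a,g,b):
    A=[];y=[]
    M=np.zeros((3,3));r=np.zeros(3)
    for ff,p in((f,a),(g,b)):
        E=ff['extrinsics'];d=E[:3,:3]@np.linalg.inv(ff['camera_matrix'])@[*p,1.];d/=np.linalg.norm(d)
        P=np.eye(3)-np.outer(d,d);M+=P;r+=P@E[:3,3]
    return np.linalg.solve(M,r)
def crop(f,x0,y0,x1,y1,s,name):
    c=cv2.resize(f['frame'][y0:y1,x0:x1],None,fx=s,fy=s,interpolation=cv2.INTER_CUBIC)
    cv2.imwrite('pics/'+name,c[:,:,::-1])
E
python3 - <<'E'
from h import *
t=load('top',0);s=load('side',0)
a=cv2.resize(t['frame'][125:290,235:375],None,fx=3.6,fy=3.6,interpolation=cv2.INTER_CUBIC)
b=cv2.resize(s['frame'][205:280,230:365],None,fx=2.2,fy=2.2,interpolation=cv2.INTER_CUBIC)
c=cv2.resize(t['frame'][195:275,435:510],None,fx=3.6,fy=3.6,interpolation=cv2.INTER_CUBIC)
im=np.zeros((600,800,3),np.uint8)
im[:594,:504]=a; im[:165,504:504+296]=b[:165,:296]; im[180:180+288,506:506+270]=c
cv2.imwrite('pics/crop0.png',im[:,:,::-1])
for u,v in[(284,233),(300,265),(472,236),(291,199),(347,209),(450,255)]: print((u,v),px2w(t,u,v).round(4))
E
```

```text
(284, 233) [0.4921 0.0608 0.0229]
(300, 265) [0.4234 0.0245 0.0219]
(472, 236) [ 0.4962 -0.3528  0.0099]
(291, 199) [0.5675 0.0471 0.0225]
(347, 209) [ 0.5438 -0.0721  0.0551]
(450, 255) [ 4.537e-01 -3.073e-01 -3.000e-04]
```

View pics/crop0.png

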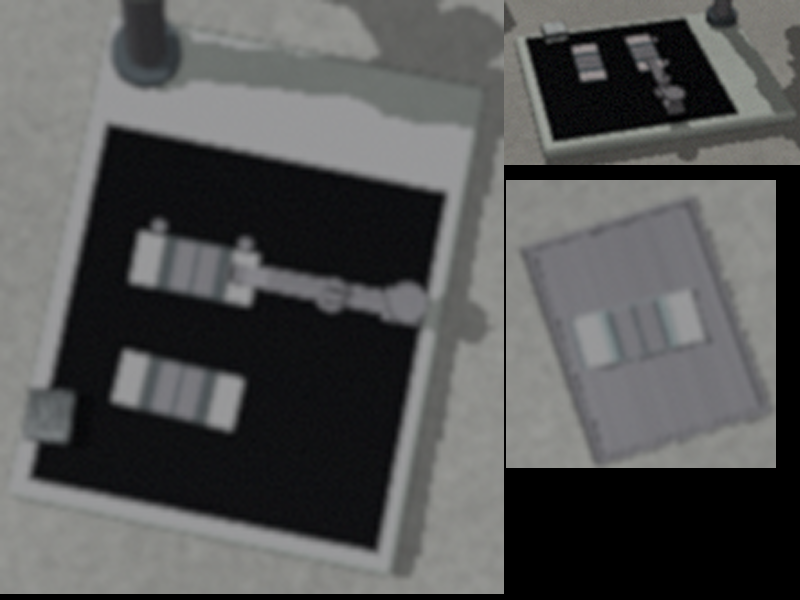

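The crop shows the pins at crop (160,226) and (246,243), the clip pivot at (332,293), the button at (405,303), the fresh chamber around (178,390), and the cover box at (50,415). Next I'll fit them all on rectified planes.

```bash
cat >> h.py <<'E'
def rect(f,z,x0,x1,y0,y1,mm=0.25):
    "rectify to plane z: rows = x descending, cols = y descending; returns img"
    P=[(x1,y1),(x1,y0),(x0,y0),(x0,y1)]
    src=np.float32([w2px(f,(*p,z)) for p in P]);n=1000/mm
    W=int((y1-y0)*n);H=int((x1-x0)*n)
    M=cv2.getPerspectiveTransform(src,np.float32([(0,0),(W,0),(W,H),(0,H)]))
    return cv2.warpPerspective(f['frame'],M,(W,H),flags=cv2.INTER_CUBIC)
def box(f,z,x0,x1,y0,y1,thr,inv=False,mm=0.25):
    g=cv2.cvtColor(rect(f,z,x0,x1,y0,y1,mm),cv2.COLOR_RGB2GRAY)
    m=((g<thr) if inv else (g>thr)).astype(np.uint8)
    n,l,st,c=cv2.connectedComponentsWithStats(m);k=1+np.argmax(st[1:,4])
    cs,_=cv2.findContours((l==k).astype(np.uint8),cv2.RETR_EXTERNAL,cv2.CHAIN_APPROX_NONE)
    r=cv2.minAreaRect(max(cs,key=cv2.contourArea));b=cv2.boxPoints(r)
    w=np.array([[x1-p[1]*mm/1000,y1-p[0]*mm/1000] for p in b]);e1=w[1]-w[0];e2=w[2]-w[1]
    L=e1 if np.hypot(*e1)>np.hypot(*e2) else e2
    return w.mean(0),(np.hypot(*e1),np.hypot(*e2)),(np.arctan2(L[1],L[0])%np.pi),w
E
python3 - <<'E'
from h import *
t=load('top',0);s=load('side',0)
np.set_printoptions(precision=4,suppress=True)
g=cv2.cvtColor(rect(t,.022,.38,.68,-.12,.15),cv2.COLOR_RGB2GRAY);print('fresh levels',g[::60,::60])
for th in(50,60,70):print('fresh',box(t,.026,.44,.54,.01,.11,th)[:3])
for th in(50,):print('freshside',box(s,.026,.44,.54,.01,.11,th)[:3])
for th in(50,60):print('stage',box(t,.022,.38,.68,-.12,.16,th,True)[2:])
for th in(70,):print('stageside',box(s,.022,.38,.68,-.12,.16,th,True)[2:])
for th in(125,135,145):print('used',box(t,.011,.45,.55,-.41,-.30,th)[:3])
for th in(125,135,145):print('usedside',box(s,.011,.45,.55,-.41,-.30,th)[:3])
# depth on heights
def P(u,v):return px2w(t,235+u/3.6,125+v/3.6)
for n,p in dict(pinL=(160,226),pinR=(246,243),piv=(332,293),but=(405,303),cl=(145,257)).items():
    a=(235+p[0]/3.6,125+p[1]/3.6);print(n,[px2w(t,*a,z) for z in(.025,.045,.055)],px2w(t,*a))
# button top from depth
z=t['z_map'];
pts=[px2w(t,u,v) for u in range(338,356) for v in range(200,218)]
pts=np.array([p for p in pts if p[2]>.042]);print(len(pts),np.median(pts,0),pts.min(0),pts.max(0))
E
```

```text
fresh levels [[141 143 141 152 104  98 146 151 152 141 131 113 113 112 112 112 111 112]
 [138 142 137 152 152 152 152 151 151 151 151 151 151 151 146 117 112 112]
 [136 141 146  15  23  85 136 152 152 152 151 151 152 152 152 152 151 151]
 [141 140 152  14  14  15  14  16  14  13  57 125 152 152 151 152 151 151]
 [142 136 153  15  14  13  17  14  15  16  15  15  14  14  12  32 101 152]
 [134 139 133  15  11  18  13  14  14  18  15  13  14  14  15  14  14 151]
 [133 132  78  17  21 103  13  14  13  15  16  15  15  13  14  15  11 135]
 [139 144  20  13  85 143 120 119 106 130  16  15  15  15  15  14  20 105]
 [138 151  17  15 131 113 121 118 100 133 117 114 105  56  21  93  65  91]
 [140 154  15  15  15  16  14  13  48  22  14  11 104  75 114 122 111  95]
 [141 148  14  14  14  15  15  15  15  16  17  15  15  17  17  14 152  96]
 [139  98  15  15 111  21  15  15  15  15  15  16  15  16  16  16 147 106]
 [140  37  15  13 151  86 107  97 139  15  15  16  16  13  16  14 119 127]
 [ 97  93   9  15 149 113 114  83 153  17  16  15  15  16  16  46  95 141]
 [113 106   7  16  17  16  14  31 120
[... 1697 characters left out ...]
float32(0.02837598)), np.float32(0.24111795))
usedside (array([ 0.4896, -0.3249], dtype=float32), (np.float32(0.019033168), np.float32(0.030798288)), np.float32(0.26426005))
usedside (array([ 0.4889, -0.3231], dtype=float32), (np.float32(0.013800784), np.float32(0.028166726)), np.float32(0.23645568))Traceback (most recent call last):
  File "<stdin>", line 10, in <module>
  File "h.py", line 34, in box
    n,l,st,c=cv2.connectedComponentsWithStats(m);k=1+np.argmax(st[1:,4])
                                                     ~~~~~~~~~^^^^^^^^^^
    return _wrapfunc(a, 'argmax', axis=axis, out=out, **kwds)
    return bound(*args, **kwds)
ValueError: attempt to get argmax of an empty sequence
```

```bash
python3 - <<'E'
from h import *
t=load('top',0);s=load('side',0)
np.set_printoptions(precision=4,suppress=True)
def comps(f,z,x0,x1,y0,y1,thr,mm=.25,mina=1500):
    g=cv2.cvtColor(rect(f,z,x0,x1,y0,y1,mm),cv2.COLOR_RGB2GRAY)
    n,l,st,c=cv2.connectedComponentsWithStats((g>thr).astype(np.uint8))
    return [(np.array([x1-c[k][1]*mm/1e3,y1-c[k][0]*mm/1e3]),st[k,4]*mm*mm) for k in range(1,n) if st[k,4]>mina]
for nm,f in(('top',t),('side',s)):
  for th in(118,124,130,136): print(nm,'used',th,comps(f,.011,.45,.55,-.41,-.30,th))
  for th in(126,135): print(nm,'counted',th,comps(f,.026,.53,.61,.0,.10,th,mina=800))
  for th in(126,135): print(nm,'fresh',th,comps(f,.026,.46,.53,.01,.11,th))
def P(u,v):return px2w(t,235+u/3.6,125+v/3.6)
for n,p,z in(('pinL',(160,226),.025),('pinR',(246,243),.025),('piv',(332,293),.045),('but',(405,303),.055)):
    a=(235+p[0]/3.6,125+p[1]/3.6);print(n,px2w(t,*a,z),px2w(t,*a))
pts=np.array([px2w(t,u,v) for u in range(338,356) for v in range(200,218)])
for lo in(.042,.05,.053):
    q=pts[pts[:,2]>lo];print(lo,len(q),np.median(q,0),q.mean(0),q.max(0))
pts=np.array([px2w(s,u,v) for u in range(295,320) for v in range(235,265)])
for lo in(.042,.05,.053):
    q=pts[(pts[:,2]>lo)&(pts[:,1]<-.05)];print('side',lo,len(q),np.median(q,0),q.mean(0),q.max(0))
# gripper finger check: actual tool
E
```

```text
top used 118 [(array([ 0.538 , -0.4055]), np.float64(220.8125)), (array([ 0.4831, -0.3263]), np.float64(1681.8125)), (array([ 0.511 , -0.3038]), np.float64(94.0625)), (array([ 0.5052, -0.3765]), np.float64(753.8125)), (array([ 0.4604, -0.3032]), np.float64(154.1875)), (array([ 0.4626, -0.36  ]), np.float64(152.625))]
top used 124 [(array([ 0.5393, -0.4057]), np.float64(187.0625)), (array([ 0.5044, -0.3774]), np.float64(635.0)), (array([ 0.4894, -0.3237]), np.float64(662.1875)), (array([ 0.4599, -0.303 ]), np.float64(137.875))]
top used 130 [(array([ 0.54  , -0.4061]), np.float64(156.0625)), (array([ 0.5042, -0.3778]), np.float64(553.5625)), (array([ 0.4892, -0.3238]), np.float64(577.0625)), (array([ 0.4592, -0.3028]), np.float64(120.5625))]
top used 136 [(array([ 0.5042, -0.3785]), np.float64(461.3125)), (array([ 0.4891, -0.3236]), np.float64(496.75)), (array([ 0.4582, -0.3026]), np.float64(99.3125))]
top counted 126 [(array([0.5719, 0.0811]), np.float64(421.3125)), (array([0.5615, 0.021 ]), np.float64(351.25))]
top counted 135 [(array([0.5719, 0.0811]), np.float64(369.125)), (array(
[... 1303 characters left out ...]
31 0.0237]
pinR [0.5822 0.0203 0.025 ] [0.5827 0.0202 0.0219]
piv [ 0.5498 -0.0309  0.045 ] [ 0.5503 -0.0312  0.0412]
but [ 0.5435 -0.0732  0.055 ] [ 0.544  -0.0737  0.0508]
0.042 107 [ 0.5438 -0.0726  0.0534] [ 0.54   -0.0695  0.0822] [0.5554 0.0568 1.0827]
0.05 99 [ 0.5438 -0.0725  0.0535] [ 0.5397 -0.069   0.0849] [0.555  0.0568 1.0827]
0.053 64 [ 0.5427 -0.0732  0.0545] [ 0.5368 -0.067   0.1028] [0.5526 0.0568 1.0827]
side 0.042 63 [ 0.5435 -0.0791  0.0543] [ 0.5197 -0.1211  0.0927] [ 0.5584 -0.0646  0.6708]
side 0.05 59 [ 0.5438 -0.0791  0.0546] [ 0.5183 -0.124   0.0959] [ 0.5584 -0.0646  0.6708]
side 0.053 47 [ 0.5438 -0.0771  0.0549] [ 0.5117 -0.1349  0.1072] [ 0.5553 -0.0646  0.6708]
```

```bash
cat >> h.py <<'E'
from scipy.spatial.transform import Rotation as Ro
def go(x,y,z,yaw=None):
    "slide units and roll units from the present pose"
    s=bot.get_state();R=Ro.from_euler('xyz',s['tool_rot']).as_matrix()
    sl=R.T@(np.array([x,y,z])-s['tool_pos'])/.025
    r=0 if yaw is None else -np.degrees((yaw-s['tool_rot'][2]+np.pi)%(2*np.pi)-np.pi)/6
    print('slide',sl.round(2).tolist(),'roll',round(r,2),'F',s['wrist_force'].round(2),'t',round(s['time'],2))
E
python3 -m handwheel '[{"hand":0,"slide":[-1.6,-1.6,0],"roll":1},{"hand":0,"slide":[-2.7,-2.8,0],"roll":2},{"hand":0,"slide":[-3.8,-3.9,0],"roll":3},{"hand":0,"slide":[-4.9,-5.1,0],"roll":4},{"hand":0,"slide":[-6,-6.2,0],"roll":5},{"hand":0,"slide":[-7.1,-7.4,0],"roll":6},{"hand":0,"slide":[-8.2,-8.5,0],"roll":7},{"hand":0,"slide":[-9.3,-9.7,0],"roll":8},{"hand":0,"slide":[-10.4,-10.8,0],"roll":9},{"hand":0,"slide":[-11.5,-12,0],"roll":10},{"hand":0,"slide":[-12.6,-13.1,0],"roll":11},{"hand":0,"slide":[-13.6,-14.2,0],"roll":12}]'; python3 -c "
from h import *
go(.5438,-.0735,.12,1.39)"
```

```text
time: 1.1
tool_pos: [0.4291, 0.1824, 0.231]
tool_rot: [3.142, 0.0, 1.531]
wrist_force: [0.4, 0.1, 0.4]
gripper_width: 0.0003
grasp_force: 0.0
slide [-10.04, 4.99, 4.44] roll 1.34 F [0.35 0.12 0.35] t 1.1
```

```bash
python3 -m handwheel '[{"hand":0,"slide":[-1.2,0.6,0.5],"roll":0.3},{"hand":0,"slide":[-2.5,1.2,1.1],"roll":0.6},{"hand":0,"slide":[-3.7,1.8,1.6],"roll":0.9},{"hand":0,"slide":[-5,2.5,2.2],"roll":1.2},{"hand":0,"slide":[-6.2,3.1,2.7],"roll":1.34},{"hand":0,"slide":[-7.5,3.7,3.3],"roll":1.34},{"hand":0,"slide":[-8.8,4.4,3.9],"roll":1.34},{"hand":0,"slide":[-9.6,4.8,4.2],"roll":1.34},{"hand":0,"slide":[-10.04,4.99,4.4],"roll":1.34},{"hand":0,"slide":[-10.04,4.99,5.2],"roll":1.34},{"hand":0,"slide":[-10.04,4.99,6],"roll":1.34},{"hand":0,"slide":[-10.04,4.99,6.2],"roll":1.34}]'; python3 - <<'E'
from h import *
go(.5438,-.0735,.06,1.39)
f=snap('side',1);g=snap('top',1)
a=cv2.resize(f['frame'][170:290,220:370],None,fx=4,fy=4,interpolation=cv2.INTER_CUBIC)
cv2.imwrite('pics/p1.png',a[:,:,::-1])
E
```

```text
time: 2.1
tool_pos: [0.5422, -0.07, 0.0731]
tool_rot: [-3.136, -0.0, 1.395]
wrist_force: [-1.2, 0.1, -0.1]
gripper_width: 0.0001
grasp_force: 0.0
slide [-0.12, 0.09, 0.53] roll 0.05 F [-1.17  0.06 -0.11] t 2.1
```

View pics/p1.png

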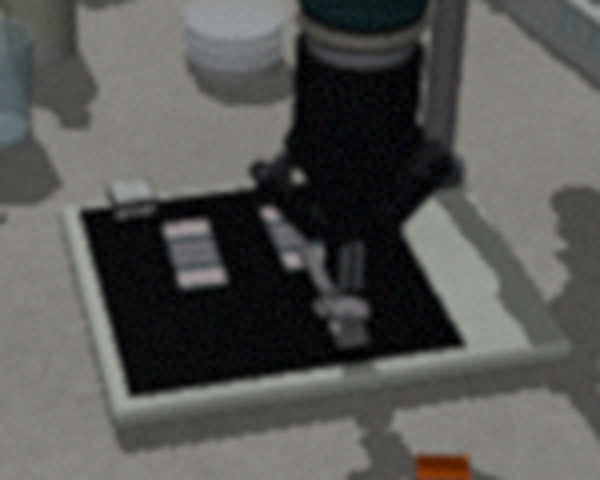

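The closed fingertips are at crop (350,285), right over the button at (345,310), so I'll descend gently.

```bash
python3 -c "
from h import *
go(.5438,-.0735,.057,1.39)"
python3 -m handwheel '[{"hand":0,"slide":[-0.06,0.0,0.2]},{"hand":0,"slide":[-0.06,0.0,0.4]},{"hand":0,"slide":[-0.06,0.0,0.6]},{"hand":0,"slide":[-0.06,0.0,0.64]},{"hand":0,"slide":[-0.06,0.0,0.64]}]'; python3 -c "
from h import *
go(.5438,-.0735,.057,1.39)"
```

```text
slide [-0.14, 0.06, 0.71] roll 0.06 F [-0.49  0.4  -0.1 ] t 2.2
slide [-0.14, 0.06, 0.71] roll 0.06 F [-0.49  0.4  -0.1 ] t 2.2invalid input
```

```bash
python3 -m handwheel '[{"hand":0,"slide":[-0.1,0.04,0.2],"roll":0},{"hand":0,"slide":[-0.14,0.06,0.4],"roll":0},{"hand":0,"slide":[-0.14,0.06,0.6],"roll":0},{"hand":0,"slide":[-0.14,0.06,0.68],"roll":0},{"hand":0,"slide":[-0.14,0.06,0.68],"roll":0}]'; python3 -m handwheel '[{"hand":0,"slide":[0,0,0.02],"roll":0},{"hand":0,"slide":[0,0,0.04],"roll":0},{"hand":0,"slide":[0,0,0.06],"roll":0},{"hand":0,"slide":[0,0,0.08],"roll":0},{"hand":0,"slide":[0,0,0.08],"roll":0}]'; python3 -c "
from h import *
go(.5438,-.0735,.055,1.39);print(bot.get_state()['tool_pos'])"
```

```text
time: 2.62
tool_pos: [0.5454, -0.0742, 0.059]
tool_rot: [-3.141, -0.0, 1.396]
wrist_force: [-0.9, 0.1, 0.9]
gripper_width: -0.0003
grasp_force: 0.0
time: 3.03
tool_pos: [0.5458, -0.0744, 0.0573]
tool_rot: [3.141, 0.0, 1.396]
wrist_force: [0.3, 0.1, -0.2]
gripper_width: 0.0
grasp_force: 0.0
slide [0.02, -0.09, 0.09] roll 0.06 F [ 0.3   0.08 -0.22] t 3.03
[ 0.54581089 -0.07435062  0.05733217]
```

```bash
python3 -m handwheel '[{"hand":0,"slide":[0,-0.06,0.03],"roll":0},{"hand":0,"slide":[0,-0.06,0.06],"roll":0},{"hand":0,"slide":[0,-0.06,0.09],"roll":0},{"hand":0,"slide":[0,-0.06,0.1],"roll":0},{"hand":0,"slide":[0,-0.06,0.1],"roll":0}]'|sed -n '2p;4p'; python3 -m handwheel '[{"hand":0,"slide":[0,0,0.02],"roll":0},{"hand":0,"slide":[0,0,0.04],"roll":0},{"hand":0,"slide":[0,0,0.04],"roll":0}]'|sed -n '2p;4p'
```

```text
tool_pos: [0.5445, -0.0742, 0.0553]
wrist_force: [-1.8, -0.9, 3.3]
tool_pos: [0.5448, -0.0746, 0.0544]
wrist_force: [-0.3, -1.1, 6.2]
```

```bash
python3 -m handwheel '[{"hand":0,"slide":[0,0,0],"roll":0},{"hand":0,"slide":[0,0,0],"roll":0}]'|sed -n '2p;4p';python3 -m handwheel '[{"hand":0,"slide":[0,0,0.02],"roll":0},{"hand":0,"slide":[0,0,0.04],"roll":0},{"hand":0,"slide":[0,0,0.04],"roll":0},{"hand":0,"slide":[0,0,0.04],"roll":0}]'|sed -n '2p;4p'
```

```text
tool_pos: [0.5448, -0.0746, 0.0545]
wrist_force: [-0.8, -1.5, 4.7]
tool_pos: [0.545, -0.0749, 0.0536]
wrist_force: [-1.5, -2.5, 7.1]
```

```bash
python3 -m handwheel '[{"hand":0,"slide":[-0.02,0,0],"roll":0},{"hand":0,"slide":[-0.05,0,0.02],"roll":0},{"hand":0,"slide":[-0.06,0,0.04],"roll":0},{"hand":0,"slide":[-0.06,0,0.04],"roll":0}]'|sed -n '2p;4p'; python3 -m handwheel '[{"hand":0,"slide":[0,0,0],"roll":0},{"hand":0,"slide":[0,0,0],"roll":0}]'|sed -n '2p;4p'
```

```text
tool_pos: [0.5448, -0.0756, 0.0523]
wrist_force: [0.3, -0.1, 5.8]
tool_pos: [0.5448, -0.0756, 0.0524]
wrist_force: [-0.9, 0.3, 5.4]
```

```bash
python3 -m handwheel '[{"hand":0,"slide":[-0.01,0,0.025],"roll":0},{"hand":0,"slide":[-0.01,-0.05,0.025],"roll":0},{"hand":0,"slide":[0,-0.13,0.025],"roll":0},{"hand":0,"slide":[0.01,-0.22,0.025],"roll":0},{"hand":0,"slide":[0.03,-0.31,0.025],"roll":0},{"hand":0,"slide":[0.05,-0.4,0.025],"roll":0},{"hand":0,"slide":[0.08,-0.48,0.025],"roll":0},{"hand":0,"slide":[0.1,-0.57,0.025],"roll":0},{"hand":0,"slide":[0.14,-0.65,0.025],"roll":0},{"hand":0,"slide":[0.16,-0.7,0.025],"roll":0},{"hand":0,"slide":[0.16,-0.7,0.025],"roll":0}]'|sed -n '2p;4p'; python3 - <<'E'
from h import *
go(0.5,0,.1,1.39)
f=snap('side',2);g=snap('top',2)
a=cv2.resize(f['frame'][200:280,260:340],None,fx=7,fy=7,interpolation=cv2.INTER_CUBIC)
cv2.imwrite('pics/p2.png',a[:,:,::-1])
E
```

```text
tool_pos: [0.5288, -0.069, 0.0522]
wrist_force: [-0.0, -1.5, 5.7]
slide [2.52, -1.61, -1.92] roll 0.06 F [-0.02 -1.47  5.7 ] t 5.62
```

View pics/p2.png

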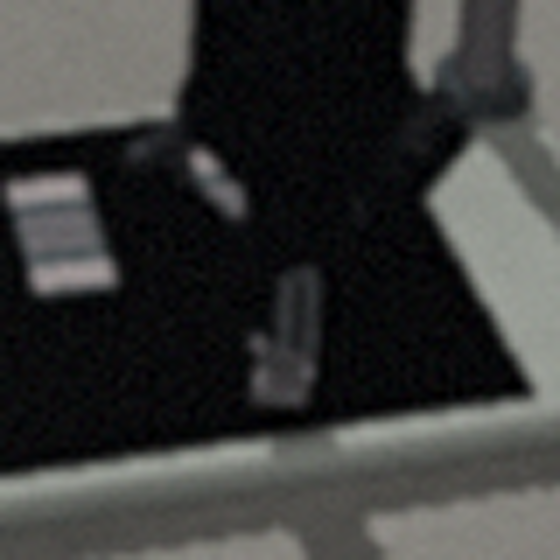

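The side view shows the fingertip on the button at crop (285,370). The lever no longer lies over the chamber's right end at (235,205), so the clip is following and I'll keep swinging.

```bash
python3 -m handwheel '[{"hand":0,"slide":[0.04,-0.08,0],"roll":0},{"hand":0,"slide":[0.08,-0.16,0],"roll":0},{"hand":0,"slide":[0.12,-0.24,0],"roll":0},{"hand":0,"slide":[0.17,-0.31,0],"roll":0},{"hand":0,"slide":[0.22,-0.38,0],"roll":0},{"hand":0,"slide":[0.28,-0.454,0],"roll":0},{"hand":0,"slide":[0.34,-0.52,0],"roll":0},{"hand":0,"slide":[0.4,-0.584,0],"roll":0},{"hand":0,"slide":[0.47,-0.65,0],"roll":0},{"hand":0,"slide":[0.54,-0.71,0],"roll":0},{"hand":0,"slide":[0.54,-0.71,0],"roll":0},{"hand":0,"slide":[0.54,-0.71,-0.1],"roll":0}]'|sed -n '2p;4p'
python3 -m handwheel '[{"hand":0,"slide":[0,0,-0.1],"roll":0},{"hand":0,"slide":[0,0,-0.2],"roll":0},{"hand":0,"slide":[0,0,-0.4],"roll":0},{"hand":0.3,"slide":[2,-2,-2.2],"roll":0},{"hand":0.5,"slide":[2.4,-2.4,-2.2],"roll":0},{"hand":0.5,"slide":[3.6,-2.5,-2.2],"roll":0}]'|sed -n '2p;4p;5p'
python3 - <<'E'
from h import *
g=snap('top',3);f=snap('side',3)
a=cv2.resize(g['frame'][125:290,235:375],None,fx=3.6,fy=3.6,interpolation=cv2.INTER_CUBIC)
im=np.zeros((594,800,3),np.uint8);im[:,:504]=a
im[:296,504:]=cv2.resize(f['frame'][200:280,265:345],(296,296),interpolation=cv2.INTER_CUBIC)
cv2.imwrite('pics/p3.png',im[:,:,::-1])
E
```

```text
tool_pos: [0.5137, -0.0521, 0.0542]
wrist_force: [1.7, 0.7, 3.5]
tool_pos: [0.4639, 0.0468, 0.1096]
wrist_force: [1.7, 0.6, 0.0]
gripper_width: 0.0357
```

View pics/p3.png

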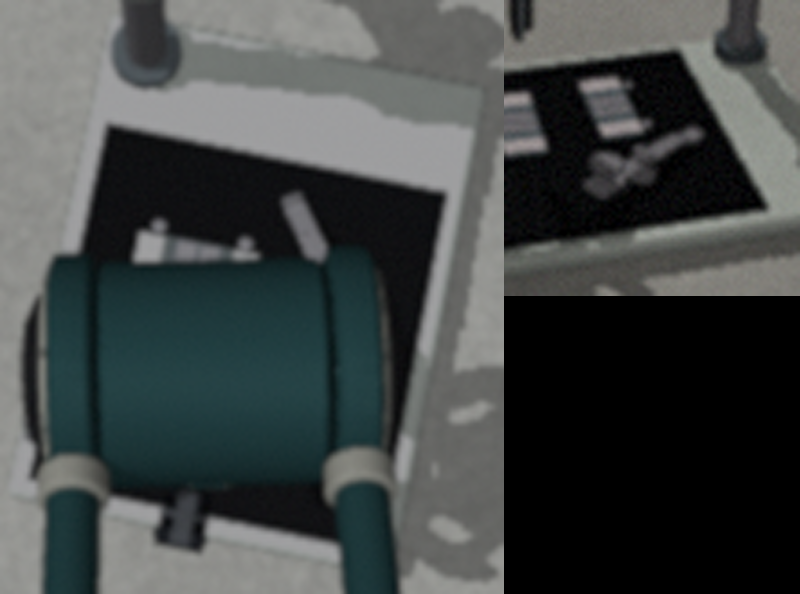

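The clip has swung about 0.9 rad clear, with its toe at crop (292,198), and the counted chamber is still against the pins at (160,226) and (246,243). Next I'll get its exact pose from the side view.

```bash
cat >> h.py <<'E'
def comps(f,z,x0,x1,y0,y1,thr,mm=.25,mina=800):
    g=cv2.cvtColor(rect(f,z,x0,x1,y0,y1,mm),cv2.COLOR_RGB2GRAY)
    n,l,st,c=cv2.connectedComponentsWithStats((g>thr).astype(np.uint8))
    return [(np.array([x1-c[k][1]*mm/1e3,y1-c[k][0]*mm/1e3]).round(4),st[k,4]*mm*mm) for k in range(1,n) if st[k,4]>mina]
E
python3 - <<'E'
from h import *
f=load('side',3)
for th in(105,112,120,130): print(comps(f,.026,.53,.60,.0,.11,th))
for th in(112,120,): print('fresh',comps(f,.026,.46,.53,.01,.11,th))
go(.567,.052,.10,1.39)
E
```

```text
[(array([0.572 , 0.0808]), np.float64(441.0625)), (array([0.5621, 0.0238]), np.float64(474.3125))]
[(array([0.572 , 0.0809]), np.float64(385.125)), (array([0.562 , 0.0238]), np.float64(418.0))]
[(array([0.5719, 0.0811]), np.float64(319.625)), (array([0.562 , 0.0237]), np.float64(354.9375))]
[(array([0.5718, 0.0811]), np.float64(230.3125)), (array([0.5618, 0.0235]), np.float64(267.625))]
fresh [(array([0.4983, 0.0892]), np.float64(404.75)), (array([0.4859, 0.0326]), np.float64(428.8125))]
fresh [(array([0.4984, 0.0894]), np.float64(342.5625)), (array([0.486 , 0.0325]), np.float64(366.0))]
slide [0.72, 4.0, 0.39] roll 0.1 F [ 0.68 -0.22 -0.45] t 7.32
```

```bash
python3 -m handwheel '[{"hand":0.55,"slide":[0.3,1.2,0],"roll":0.05},{"hand":0.55,"slide":[0.6,2.5,0],"roll":0.05},{"hand":0.55,"slide":[0.73,3.7,0.6],"roll":0.05},{"hand":0.55,"slide":[0.73,4,1.2],"roll":0.05},{"hand":0.55,"slide":[0.73,4,1.9],"roll":0.05},{"hand":0.55,"slide":[0.73,4,1.9],"roll":0.05},{"hand":0.55,"slide":[0.73,4,1.9],"roll":0.05},{"hand":0.55,"slide":[0.73,4,1.9],"roll":0.05}]'; python3 - <<'E'
from h import *
go(.567,.0523,.024,1.393)
E
```

```text
time: 7.98
tool_pos: [0.5675, 0.0474, 0.0611]
tool_rot: [-3.14, 0.0, 1.39]
wrist_force: [-0.1, -0.4, 0.0]
gripper_width: 0.0469
grasp_force: 0.0
slide [0.19, -0.05, 1.48] roll -0.03 F [-0.11 -0.43  0.03] t 7.98
```

```bash
python3 -m handwheel '[{"hand":0.55,"slide":[0.19,-0.03,0.4],"roll":0},{"hand":0.55,"slide":[0.19,-0.03,0.8],"roll":0},{"hand":0.55,"slide":[0.19,-0.03,1.1],"roll":0},{"hand":0.55,"slide":[0.19,-0.03,1.3],"roll":0},{"hand":0.55,"slide":[0.19,-0.03,1.42],"roll":0},{"hand":0.55,"slide":[0.19,-0.03,1.42],"roll":0}]'; python3 - <<'E'
from h import *
go(.567,.0523,.024,1.393)
f=snap('side',4)
a=cv2.resize(f['frame'][200:280,260:340],None,fx=7,fy=7,interpolation=cv2.INTER_CUBIC)
cv2.imwrite('pics/p4.png',a[:,:,::-1])
E
```

```text
time: 8.48
tool_pos: [0.5673, 0.0527, 0.0245]
tool_rot: [-3.14, 0.0, 1.391]
wrist_force: [0.7, 0.0, -0.8]
gripper_width: 0.0468
grasp_force: 0.0
slide [-0.02, -0.01, 0.02] roll -0.02 F [ 0.66  0.05 -0.76] t 8.48
```

View pics/p4.png

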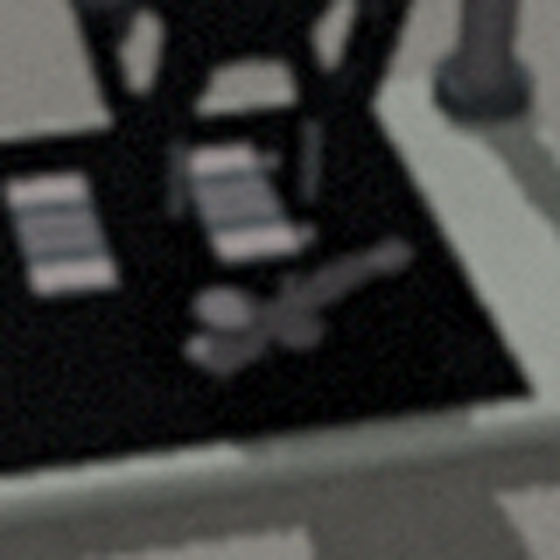

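The fingers straddle the chamber's middle, at crop (178,185) and (312,160), clear of the pins. I'll go down 1 mm and close.

```bash
python3 -m handwheel '[{"hand":0.55,"slide":[-0.01,0,0.04],"roll":0},{"hand":0.45,"slide":[-0.01,0,0.04],"roll":0},{"hand":0.4,"slide":[-0.01,0,0.04],"roll":0},{"hand":0.3,"slide":[-0.01,0,0.04],"roll":0},{"hand":0.3,"slide":[-0.01,0,0.04],"roll":0},{"hand":0.3,"slide":[-0.01,0,0.04],"roll":0}]'; python3 -m handwheel '[{"hand":0.3,"slide":[0,0,-0.2],"roll":0},{"hand":0.3,"slide":[0,0,-0.6],"roll":0},{"hand":0.3,"slide":[0,0,-1.2],"roll":0},{"hand":0.3,"slide":[0,0,-1.2],"roll":0}]';  python3 - <<'E'
from h import *
go(.4969,-.3507,.06,np.pi/2+.274)
E
```

```text
time: 9.03
tool_pos: [0.5694, 0.0525, 0.0259]
tool_rot: [3.139, -0.001, 1.391]
wrist_force: [1.0, -0.7, 6.2]
gripper_width: 0.0258
grasp_force: 2.9
time: 9.37
tool_pos: [0.5703, 0.0526, 0.0577]
tool_rot: [3.137, -0.001, 1.391]
wrist_force: [0.3, 0.1, 0.5]
gripper_width: 0.0257
grasp_force: 0.0
slide [-16.4, 0.0, -0.11] roll -4.34 F [0.31 0.09 0.51] t 9.37
```

```bash
python3 - <<'E'
from h import *
f=snap('side',5)
for th in(105,112,120): print(comps(f,.026,.53,.60,.0,.11,th))
# fingertip height from images: tips width .0257 at tcp z .0577
a=cv2.resize(f['frame'][190:270,260:340],None,fx=7,fy=7,interpolation=cv2.INTER_CUBIC)
cv2.imwrite('pics/p5.png',a[:,:,::-1])
p=bot.get_state()['tool_pos'];print(p,((w2px(f,p)-[260,190])*7))
E
```

```text
[(array([0.5736, 0.0803]), np.float64(466.6875)), (array([0.5664, 0.0232]), np.float64(396.8125))]
[(array([0.5736, 0.0805]), np.float64(410.125)), (array([0.5665, 0.0231]), np.float64(347.5625))]
[(array([0.5735, 0.0807]), np.float64(345.25)), (array([0.5667, 0.0229]), np.float64(290.0))]
[0.56984797 0.05250708 0.05665449] [240.99621116 203.10652259]
```

View pics/p5.png

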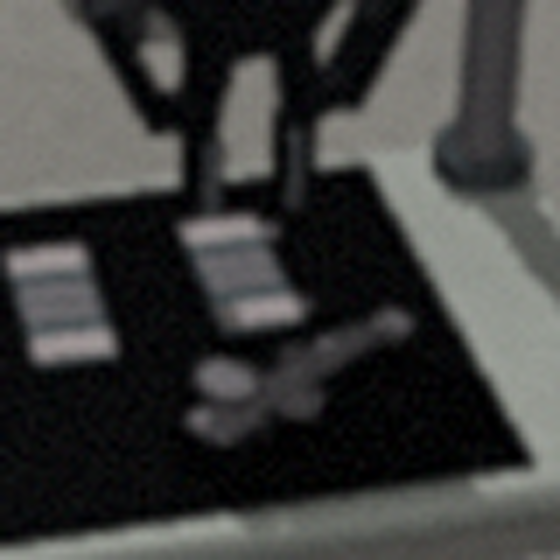

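The closure slipped over the glass, leaving it about 3 mm back and slightly turned, with the ends now at (.5736,.0804) and (.5665,.0231). I need a lower grip, so I'll descend and feel for the stage.

```bash
python3 -c "
from h import *
go(.5685,.0518,.0235,1.445)"
python3 -m handwheel '[{"hand":0.58,"slide":[0,-0.03,0],"roll":-0.5},{"hand":0.58,"slide":[-0.02,-0.04,0],"roll":-0.5},{"hand":0.58,"slide":[-0.02,-0.04,0.4],"roll":-0.5},{"hand":0.58,"slide":[-0.02,-0.04,0.8],"roll":-0.5},{"hand":0.58,"slide":[-0.02,-0.04,1.1],"roll":-0.5},{"hand":0.58,"slide":[-0.02,-0.04,1.25],"roll":-0.5},{"hand":0.58,"slide":[-0.02,-0.04,1.32],"roll":-0.5},{"hand":0.58,"slide":[-0.02,-0.04,1.32],"roll":-0.5}]'; python3 -m handwheel '[{"hand":0.58,"slide":[0,0,0.02],"roll":0},{"hand":0.58,"slide":[0,0,0.04],"roll":0},{"hand":0.58,"slide":[0,0,0.04],"roll":0}]'
```

```text
slide [-0.04, -0.05, 1.33] roll -0.52 F [ 0.76 -1.18 -0.03] t 9.42
time: 10.08
tool_pos: [0.5663, 0.0521, 0.0204]
tool_rot: [-3.139, 0.0, 1.443]
wrist_force: [-1.0, -0.2, -0.3]
gripper_width: 0.0495
grasp_force: 0.0
time: 10.33
tool_pos: [0.5675, 0.0521, 0.021]
tool_rot: [3.141, -0.0, 1.443]
wrist_force: [0.2, 0.7, -0.2]
gripper_width: 0.0496
grasp_force: 0.0
```

```bash
python3 -m handwheel '[{"hand":0.56,"slide":[0,0,0.02],"roll":0},{"hand":0.54,"slide":[0,0,0.04],"roll":0},{"hand":0.54,"slide":[0,0,0.04],"roll":0},{"hand":0.54,"slide":[0,0,0.04],"roll":0}]'|sed -n '2p;4,5p'; python3 -m handwheel '[{"hand":0.5,"slide":[0,0,0],"roll":0},{"hand":0.47,"slide":[0,0,0],"roll":0},{"hand":0.47,"slide":[0,0,0],"roll":0}]'|sed -n '2p;4,5p'
```

```text
tool_pos: [0.5672, 0.0521, 0.0198]
wrist_force: [0.0, 0.5, -0.4]
gripper_width: 0.046
tool_pos: [0.5676, 0.0522, 0.0205]
wrist_force: [-0.7, 0.3, 5.4]
gripper_width: 0.0404
```

```bash
python3 -m handwheel '[{"hand":0.47,"slide":[0,0,-0.06],"roll":0},{"hand":0.4,"slide":[0,0,-0.06],"roll":0},{"hand":0.2,"slide":[0,0,-0.06],"roll":0},{"hand":0.2,"slide":[0,0,-0.06],"roll":0},{"hand":0.2,"slide":[0,0,-0.06],"roll":0}]'
```

```text
time: 11.33
tool_pos: [0.5677, 0.0521, 0.0218]
tool_rot: [3.141, -0.0, 1.443]
wrist_force: [-0.4, -0.5, 4.7]
gripper_width: 0.0291
grasp_force: 61.1
```

```bash
python3 -m handwheel '[{"hand":0.2,"slide":[0,0,-0.2],"roll":0},{"hand":0.2,"slide":[0,0,-0.5],"roll":0},{"hand":0.2,"slide":[0,0,-1],"roll":0},{"hand":0.2,"slide":[0,0,-1.6],"roll":0},{"hand":0.2,"slide":[0,0,-1.6],"roll":0},{"hand":0.2,"slide":[0,0,-1.6],"roll":0}]'; python3 - <<'E'
from h import *
f=snap('side',6)
a=cv2.resize(f['frame'][180:260,260:340],None,fx=7,fy=7,interpolation=cv2.INTER_CUBIC)
cv2.imwrite('pics/p6.png',a[:,:,::-1])
p=bot.get_state()['tool_pos'];print(p,((w2px(f,p)-[260,180])*7))
E
```

```text
time: 11.83
tool_pos: [0.5685, 0.0522, 0.0629]
tool_rot: [3.138, -0.001, 1.443]
wrist_force: [0.1, -0.2, 0.0]
gripper_width: 0.0294
grasp_force: 59.1
[0.56752071 0.05210546 0.06178703] [236.57306972 264.31214907]
```

View pics/p6.png

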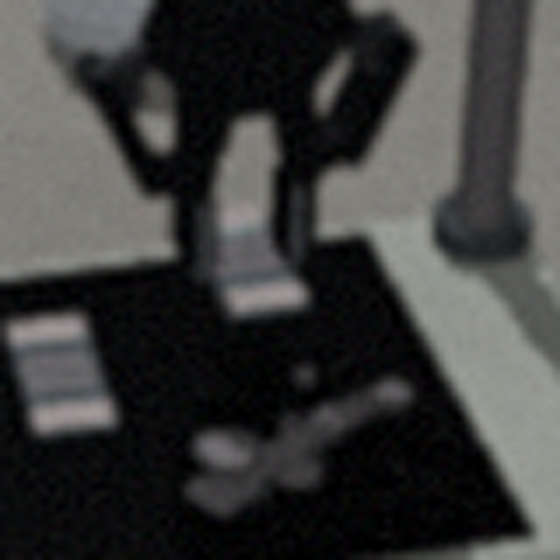

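The chamber hangs in the fingers, its right end at crop (262,297), and the freed right pin shows at (305,375). I'll check its level and yaw from depth.

```bash
python3 - <<'E'
from h import *
f=load('side',6)
P=np.array([px2w(f,u,v) for u in range(288,308) for v in range(206,228)])
q=P[(P[:,2]>.055)&(P[:,2]<.085)&(P[:,1]<.075)]
A=np.c_[q[:,:2]-[.5675,.0521],np.ones(len(q))]
for _ in range(3):
    c,*_r=np.linalg.lstsq(A,q[:,2],rcond=None);r=q[:,2]-A@c;k=abs(r)<.003;A=A[k];q=q[k]
print(len(q),c,r.std(), np.median(q,0))
for z in(.060,.063,.066): print(z,comps(f,z,.53,.61,.0,.11,115))
s=bot.get_state();print(s['gripper_width'],s['tool_pos'],s['torque'])
E
```

```text
95 [0.06916066 0.012868   0.06711816] 0.0009453328314913107 [0.56544935 0.03514497 0.06670045]
0.06 [(array([0.5896, 0.0944]), np.float64(639.3125)), (array([0.5696, 0.0325]), np.float64(409.5625)), (array([0.5422, 0.095 ]), np.float64(756.5))]
0.063 [(array([0.5885, 0.0923]), np.float64(722.9375)), (array([0.5676, 0.0285]), np.float64(405.9375)), (array([0.5413, 0.093 ]), np.float64(789.5625))]
0.066 [(array([0.5875, 0.0902]), np.float64(801.75)), (array([0.5656, 0.0246]), np.float64(401.6875)), (array([0.5403, 0.0908]), np.float64(795.5))]
0.029128464366138133 [0.56752071 0.05210546 0.06178703] [-0.05185018  0.04503835 -0.00455097]
```

```bash
python3 -c "
from h import *
go(.4969,-.3508,.09,1.845)"
python3 -m handwheel '[{"hand":0.2,"slide":[0,0,-0.6],"roll":0},{"hand":0.2,"slide":[-0.8,0,-1.1],"roll":-0.4},{"hand":0.2,"slide":[-2.2,0.1,-1.1],"roll":-0.8},{"hand":0.2,"slide":[-3.7,0.1,-1.1],"roll":-1.2},{"hand":0.2,"slide":[-5.2,0.2,-1.1],"roll":-1.6},{"hand":0.2,"slide":[-6.7,0.2,-1.1],"roll":-2},{"hand":0.2,"slide":[-8.2,0.3,-1.1],"roll":-2.4},{"hand":0.2,"slide":[-9.7,0.4,-1.1],"roll":-2.8},{"hand":0.2,"slide":[-11.2,0.4,-1.1],"roll":-3.2},{"hand":0.2,"slide":[-12.7,0.4,-1.1],"roll":-3.6},{"hand":0.2,"slide":[-14,0.4,-1.1],"roll":-3.84},{"hand":0.2,"slide":[-15,0.4,-1.1],"roll":-3.84}]'
python3 -c "
from h import *
go(.4969,-.3508,.05,1.845)"
```

```text
slide [-16.34, -0.75, -1.13] roll -3.84 F [0.33 0.42 0.43] t 11.88
time: 12.88
tool_pos: [0.5279, -0.3235, 0.0875]
tool_rot: [-3.14, -0.001, 1.845]
wrist_force: [0.1, -0.4, -0.8]
gripper_width: 0.0295
grasp_force: 59.1
slide [-0.72, -1.49, 1.5] roll -0.0 F [ 0.13 -0.38 -0.76] t 12.88
```

```bash
python3 -m handwheel '[{"hand":0.2,"slide":[-0.5,-1,0.5],"roll":0},{"hand":0.2,"slide":[-0.6,-1.49,1],"roll":0},{"hand":0.2,"slide":[-0.6,-1.49,1.5],"roll":0},{"hand":0.2,"slide":[-0.6,-1.49,1.5],"roll":0},{"hand":0.2,"slide":[-0.6,-1.49,1.5],"roll":0}]' | sed -n '2,3p'
python3 - <<'E'
from h import *
go(.4969,-.3508,.03,1.845)
f=snap('side',7);t=snap('top',7)
for th in (115,124,132): print(comps(f,.055,.45,.56,-.42,-.29,th,mina=2500))
im=np.zeros((560,800,3),np.uint8)
x0,y0=(w2px(f,[.497,-.351,.045])-40).astype(int);print(x0,y0)
im[:,:]=0;im[:400,:400]=cv2.resize(f['frame'][y0:y0+80,x0:x0+80],(400,400),interpolation=cv2.INTER_CUBIC)
im[:400,400:]=cv2.resize(t['frame'][195:275,435:515],(400,400),interpolation=cv2.INTER_CUBIC)
cv2.imwrite('pics/p7.png',im[:400,:,::-1])
E
```

```text
tool_pos: [0.4965, -0.3443, 0.0494]
tool_rot: [-3.14, -0.003, 1.845]
slide [-0.26, -0.05, 0.78] roll 0.0 F [ 0.39 -0.13  0.24] t 13.3
[(array([ 0.5482, -0.3648]), np.float64(2166.625)), (array([ 0.5084, -0.4039]), np.float64(985.9375)), (array([ 0.5009, -0.3693]), np.float64(585.375)), (array([ 0.4622, -0.3561]), np.float64(447.5625)), (array([ 0.4611, -0.314 ]), np.float64(1076.875))]
[(array([ 0.5486, -0.3646]), np.float64(2083.5625)), (array([ 0.4969, -0.3706]), np.float64(415.8125)), (array([ 0.4622, -0.3559]), np.float64(408.375)), (array([ 0.4608, -0.3137]), np.float64(1038.375))]
[(array([ 0.5489, -0.3645]), np.float64(1983.5)), (array([ 0.4964, -0.371 ]), np.float64(351.375)), (array([ 0.4605, -0.3133]), np.float64(998.5)), (array([ 0.4621, -0.3557]), np.float64(369.6875))]
309 294
```

View pics/p7.png

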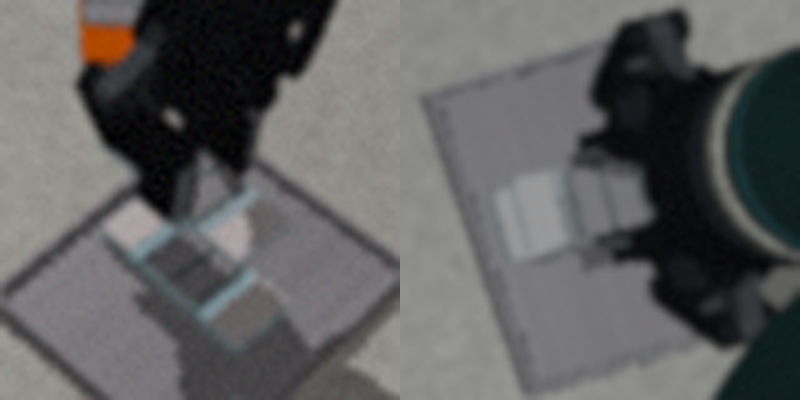

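The side crop shows the held chamber over the pile. In the top crop its left frosted end is at (548,215), with the used chamber's end peeking out at (505,225). I'll measure the offset along the length.

```bash
python3 - <<'E'
from h import *
s=bot.get_state();p=s['tool_pos'];u=np.array([np.cos(1.845),np.sin(1.845)]);n=np.array([-u[1],u[0]])
print(p)
def prof(f,c,z,u,n,S,w=range(-8,9,2)):
    out=[]
    g=cv2.cvtColor(f['frame'],cv2.COLOR_RGB2GRAY).astype(np.float32)
    for s_ in S:
        v=[]
        for k in w:
            a=w2px(f,[*(c+u*s_/1e3+n*k/1e3),z]);v.append(cv2.remap(g,np.float32([[a[0]]]),np.float32([[a[1]]]),cv2.INTER_LINEAR)[0,0])
        out.append(int(np.mean(v)))
    return out
t=load('top',7);f=load('side',7)
S=list(range(10,52,2));print(S)
print('held top',prof(t,p[:2],p[2]+.0053,u,n,S))
print('held side -',prof(f,p[:2],p[2]+.0053,-u,n,S))
t0=load('top',0);c=np.array([.4969,-.3509]);print('used t0',prof(t0,c,.011,u,n,S))
print('used t0-',prof(t0,c,.011,-u,n,S))
W=list(range(-30,31,2))
print(W);print('across held',prof(t,p[:2]+u*.028,p[2]+.0053,n,u,W,range(-3,4)))
print('across used',prof(t0,c+u*.028,.011,n,u,W,range(-3,4)))
E
```

```text
[ 0.49832307 -0.34504621  0.05135954]
[10, 12, 14, 16, 18, 20, 22, 24, 26, 28, 30, 32, 34, 36, 38, 40, 42, 44, 46, 48, 50]
held top [118, 116, 109, 102, 107, 119, 129, 142, 150, 152, 152, 152, 152, 150, 145, 141, 146, 150, 147, 133, 120]
held side - [100, 94, 89, 105, 131, 141, 138, 129, 123, 117, 111, 106, 101, 99, 102, 107, 112, 114, 115, 116, 115]
used t0 [115, 108, 101, 107, 123, 136, 144, 149, 151, 151, 151, 151, 149, 140, 126, 117, 118, 116, 109, 105, 100]
used t0- [114, 108, 103, 111, 125, 133, 140, 147, 150, 151, 151, 151, 149, 139, 121, 111, 113, 116, 116, 117, 118]
[-30, -28, -26, -24, -22, -20, -18, -16, -14, -12, -10, -8, -6, -4, -2, 0, 2, 4, 6, 8, 10, 12, 14, 16, 18, 20, 22, 24, 26, 28, 30]
across held [117, 117, 117, 117, 117, 118, 122, 134, 146, 151, 151, 151, 151, 151, 151, 150, 151, 151, 150, 150, 150, 150, 144, 130, 113, 109, 116, 119, 120, 120, 120]
across used [118, 118, 118, 118, 118, 119, 122, 131, 143, 150, 151, 151, 151, 151, 151, 151, 151, 151, 151, 151, 151, 151, 145, 130, 114, 114, 119, 121, 121, 121, 121]
```

```bash
python3 -c "
from h import *
go(.4974,-.3528,.0125,1.845)"
python3 -m handwheel '[{"hand":0.2,"slide":[-0.3,-0.05,0.4],"roll":0},{"hand":0.2,"slide":[-0.3,-0.05,0.8],"roll":0},{"hand":0.2,"slide":[-0.3,-0.05,1.2],"roll":0},{"hand":0.2,"slide":[-0.3,-0.05,1.4],"roll":0},{"hand":0.2,"slide":[-0.3,-0.05,1.52],"roll":0},{"hand":0.2,"slide":[-0.3,-0.05,1.52],"roll":0},{"hand":0.2,"slide":[-0.3,-0.05,1.52],"roll":0}]'
python3 - <<'E'
from h import *
go(.4974,-.3528,.0115,1.845)
E
```

```text
slide [-0.29, -0.12, 1.55] roll 0.01 F [-0.42  0.08 -0.65] t 13.4
time: 13.98
tool_pos: [0.4981, -0.353, 0.0128]
tool_rot: [-3.141, -0.001, 1.845]
wrist_force: [-0.4, -0.1, -0.5]
gripper_width: 0.0295
grasp_force: 59.1
slide [0.01, -0.02, 0.05] roll 0.0 F [-0.43 -0.14 -0.46] t 13.98
```

```bash
python3 -m handwheel '[{"hand":0.2,"slide":[0,-0.02,0.03],"roll":0},{"hand":0.2,"slide":[0,-0.02,0.06],"roll":0},{"hand":0.2,"slide":[0,-0.02,0.06],"roll":0}]'|sed -n '2p;4p'
python3 -m handwheel '[{"hand":0.2,"slide":[0,0,0.02],"roll":0},{"hand":0.2,"slide":[0,0,0.04],"roll":0},{"hand":0.2,"slide":[0,0,0.04],"roll":0}]'|sed -n '2p;4p'
```

```text
tool_pos: [0.498, -0.3535, 0.012]
wrist_force: [-0.2, 0.4, -0.4]
tool_pos: [0.4979, -0.3535, 0.0109]
wrist_force: [0.1, 0.1, -0.1]
```

```bash
python3 -m handwheel '[{"hand":0.2,"slide":[0,0,0.02],"roll":0},{"hand":0.2,"slide":[0,0,0.04],"roll":0},{"hand":0.2,"slide":[0,0,0.04],"roll":0}]'|sed -n '2p;4p'
```

```text
tool_pos: [0.498, -0.3535, 0.0108]
wrist_force: [-2.3, 1.3, 6.4]
```

```bash
python3 -m handwheel '[{"hand":0.2,"slide":[0,0,0.02],"roll":0},{"hand":0.2,"slide":[0,0,0.02],"roll":0}]'|sed -n '2p;4p'
```

```text
tool_pos: [0.498, -0.3535, 0.0108]
wrist_force: [-4.3, 2.4, 9.7]
```

```bash
python3 -m handwheel '[{"hand":0.2,"slide":[0,0,-0.05],"roll":0},{"hand":0.2,"slide":[0,0,-0.05],"roll":0}]'|sed -n '2p;4p'
python3 -m handwheel '[{"hand":0.38,"slide":[0,0,0],"roll":0},{"hand":0.44,"slide":[0,0,0],"roll":0},{"hand":0.5,"slide":[0,0,0],"roll":0},{"hand":0.55,"slide":[0,0,0],"roll":0},{"hand":0.58,"slide":[0,0,0],"roll":0},{"hand":0.58,"slide":[0,0,-0.4],"roll":0},{"hand":0.58,"slide":[0,0,-1.2],"roll":0},{"hand":0.58,"slide":[0,0,-2.5],"roll":0},{"hand":0.58,"slide":[1,0,-3],"roll":0.5},{"hand":0.58,"slide":[2.5,0,-3],"roll":1.2},{"hand":0.58,"slide":[4,0,-3],"roll":2}]'
python3 - <<'E'
from h import *
f=snap('side',8);t=snap('top',8)
for th in(118,124):print('side',comps(f,.015,.45,.55,-.41,-.30,th,mina=2500))
for th in(124,130):print('top',comps(t,.015,.45,.55,-.41,-.30,th,mina=2500))
g=np.array([px2w(f,*w2px(f,[.497+dx,-.351+dy,.015])) for dx,dy in((0,0),(.007,-.026),(-.007,.026))]);print(g)
im=np.zeros((400,800,3),np.uint8);x0,y0=(w2px(f,[.497,-.351,.01])-40).astype(int)
im[:,:400]=cv2.resize(f['frame'][y0:y0+80,x0:x0+80],(400,400),interpolation=cv2.INTER_CUBIC)
im[:,400:]=cv2.resize(t['frame'][195:275,435:515],(400,400),interpolation=cv2.INTER_CUBIC)
cv2.imwrite('pics/p8.png',im[:,:,::-1]);go(.492,.061,.08,1.355)
E
```

```text
tool_pos: [0.4981, -0.3535, 0.0108]
wrist_force: [-0.3, 0.1, 1.4]
time: 15.98
tool_pos: [0.4722, -0.2578, 0.0882]
tool_rot: [3.137, 0.003, 1.63]
wrist_force: [-0.3, 0.9, 0.6]
gripper_width: 0.0494
grasp_force: 0.0
side [(array([ 0.5014, -0.3782]), np.float64(352.625)), (array([ 0.49  , -0.3274]), np.float64(573.5625)), (array([ 0.4696, -0.3064]), np.float64(573.0))]
side [(array([ 0.5014, -0.3785]), np.float64(302.1875)), (array([ 0.4895, -0.3274]), np.float64(485.25)), (array([ 0.469 , -0.3062]), np.float64(538.3125))]
top []
top []
[[ 0.49668989 -0.35137749  0.01559692]
 [ 0.50405699 -0.37693629  0.01489251]
 [ 0.49179188 -0.32263347  0.01147856]]
slide [12.44, 1.78, 0.24] roll 2.68 F [ 0.23 -0.09 -0.47] t 16.08
```

View pics/p8.png

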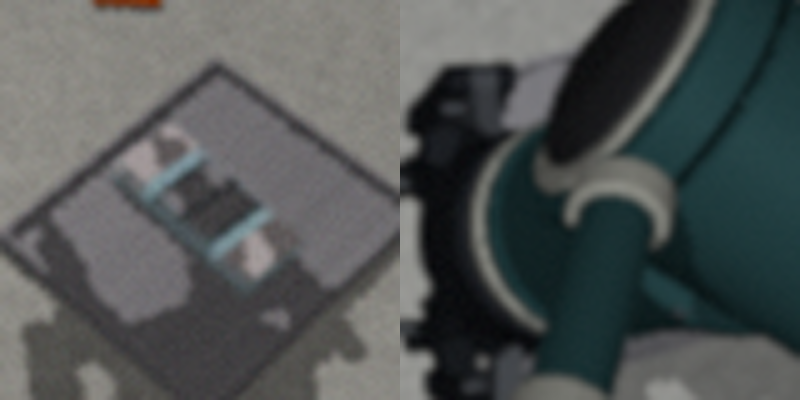

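The side crop shows the three chambers as one square stack in the tray, and I'll confirm it numerically from the top later. I've used up my picture views, so from here on I rely on numbers. Next is the fresh chamber.

```bash
python3 -m handwheel '[{"hand":0.56,"slide":[1.5,0.2,0],"roll":0.5},{"hand":0.56,"slide":[3,0.5,0],"roll":1},{"hand":0.56,"slide":[4.5,0.7,0],"roll":1.5},{"hand":0.56,"slide":[6,0.9,0],"roll":2},{"hand":0.56,"slide":[7.5,1.1,0],"roll":2.68},{"hand":0.56,"slide":[9,1.3,0],"roll":2.68},{"hand":0.56,"slide":[10.5,1.5,0],"roll":2.68},{"hand":0.56,"slide":[11.5,1.7,0.2],"roll":2.68},{"hand":0.56,"slide":[12.3,1.78,0.5],"roll":2.68},{"hand":0.56,"slide":[12.4,1.78,1],"roll":2.68},{"hand":0.56,"slide":[12.4,1.78,1.2],"roll":2.68},{"hand":0.56,"slide":[12.4,1.78,1.2],"roll":2.68}]'
python3 - <<'E'
from h import *
t=snap('top',9);f=snap('side',9)
for th in(118,124):print('side',comps(f,.015,.45,.55,-.41,-.30,th,mina=2500))
for th in(124,130):print('top',comps(t,.015,.45,.55,-.41,-.30,th,mina=2500))
print('fresh',comps(f,.026,.46,.53,.01,.11,115))
go(.492,.0609,.022,1.355)
E
```

```text
time: 17.08
tool_pos: [0.494, 0.0552, 0.0544]
tool_rot: [-3.139, 0.001, 1.356]
wrist_force: [-0.4, -0.2, -0.8]
gripper_width: 0.0479
grasp_force: 0.0
side [(array([ 0.5045, -0.3795]), np.float64(613.5))]
side [(array([ 0.5044, -0.3797]), np.float64(559.4375))]
top [(array([ 0.5099, -0.3593]), np.float64(5289.1875)), (array([ 0.5351, -0.4047]), np.float64(325.1875))]
top [(array([ 0.5361, -0.405 ]), np.float64(286.375)), (array([ 0.5054, -0.3784]), np.float64(718.9375))]
fresh [(array([0.4988, 0.0891]), np.float64(379.25)), (array([0.486 , 0.0326]), np.float64(411.0625))]
slide [0.22, -0.17, 1.34] roll -0.0 F [-0.12 -0.7   0.28] t 17.18
```

```bash
python3 -m handwheel '[{"hand":0.56,"slide":[0.22,-0.17,0.3],"roll":0},{"hand":0.56,"slide":[0.22,-0.17,0.7],"roll":0},{"hand":0.56,"slide":[0.22,-0.17,1],"roll":0},{"hand":0.56,"slide":[0.22,-0.17,1.2],"roll":0},{"hand":0.56,"slide":[0.22,-0.17,1.3],"roll":0},{"hand":0.56,"slide":[0.22,-0.17,1.3],"roll":0},{"hand":0.56,"slide":[0.22,-0.17,1.3],"roll":0}]'
python3 - <<'E'
from h import *
go(.492,.0609,.022,1.355)
E
```

```text
time: 17.77
tool_pos: [0.4919, 0.0613, 0.0226]
tool_rot: [-3.141, 0.0, 1.355]
wrist_force: [0.2, -0.2, 0.5]
gripper_width: 0.0482
grasp_force: 0.0
slide [-0.02, 0.01, 0.03] roll -0.0 F [ 0.22 -0.2   0.47] t 17.77
```

```bash
python3 -m handwheel '[{"hand":0.5,"slide":[0,0,0.03],"roll":0},{"hand":0.46,"slide":[0,0,0.03],"roll":0},{"hand":0.4,"slide":[0,0,0.03],"roll":0},{"hand":0.2,"slide":[0,0,0.03],"roll":0},{"hand":0.2,"slide":[0,0,0.03],"roll":0},{"hand":0.2,"slide":[0,0,0.03],"roll":0}]'|sed -n '2p;4,6p'
python3 -m handwheel '[{"hand":0.2,"slide":[0,0,-0.06],"roll":0},{"hand":0.2,"slide":[0,0,-0.1],"roll":0},{"hand":0.2,"slide":[0,0,-0.1],"roll":0}]'
python3 - <<'E'
from h import *
f=snap('side',10);z=bot.get_state()['tool_pos'][2]
for zz in(.027,.029):print('fresh',comps(f,zz,.46,.53,.01,.11,115),z)
# front of pins by 8mm
d=np.array([np.cos(-.178),np.sin(-.178)])
print(np.array([.567,.0523])-.008*d)
go(*(np.array([.567,.0523])-.008*d),.0245,np.pi/2-.178)
E
```

```text
tool_pos: [0.4925, 0.0615, 0.0229]
wrist_force: [-0.9, 0.2, 5.9]
gripper_width: 0.0287
grasp_force: 59.1
time: 18.52
tool_pos: [0.492, 0.0615, 0.0247]
tool_rot: [3.141, -0.0, 1.355]
wrist_force: [0.1, 0.6, -0.1]
gripper_width: 0.0288
grasp_force: 59.2
fresh [(array([0.5021, 0.0892]), np.float64(272.6875)), (array([0.4884, 0.033 ]), np.float64(345.75))] 0.024553984055382515
fresh [(array([0.501 , 0.0865]), np.float64(271.0625)), (array([0.4874, 0.0305]), np.float64(343.375))] 0.024553984055382515
[0.5591264  0.05371649]
slide [0.27, 2.69, 0.0] roll -0.36 F [ 0.49 -0.24 -0.63] t 18.57
```

```bash
python3 -m handwheel '[{"hand":0.2,"slide":[0.03,0.2,0],"roll":0},{"hand":0.2,"slide":[0.06,0.5,0],"roll":-0.1},{"hand":0.2,"slide":[0.09,0.8,0],"roll":-0.2},{"hand":0.2,"slide":[0.12,1.1,0],"roll":-0.36},{"hand":0.2,"slide":[0.15,1.4,0],"roll":-0.36},{"hand":0.2,"slide":[0.18,1.7,0],"roll":-0.36},{"hand":0.2,"slide":[0.21,2,0],"roll":-0.36},{"hand":0.2,"slide":[0.24,2.3,0],"roll":-0.36},{"hand":0.2,"slide":[0.27,2.5,0],"roll":-0.36},{"hand":0.2,"slide":[0.27,2.65,0],"roll":-0.36},{"hand":0.2,"slide":[0.27,2.65,0],"roll":-0.36},{"hand":0.2,"slide":[0.27,2.65,0],"roll":-0.36}]'
python3 - <<'E'
from h import *
d=np.array([np.cos(-.178),np.sin(-.178)])
f=snap('side',11)
for th in(110,115):print(comps(f,.0275,.52,.60,.0,.11,th))
go(*(np.array([.567,.0523])-.008*d),.0225,np.pi/2-.178)
E
```

```text
time: 19.57
tool_pos: [0.5581, 0.0538, 0.0245]
tool_rot: [-3.141, 0.0, 1.393]
wrist_force: [-0.6, 0.1, -1.4]
gripper_width: 0.0289
grasp_force: 59.2
[(array([0.569 , 0.0804]), np.float64(231.4375)), (array([0.5545, 0.0248]), np.float64(408.5))]
[(array([0.5689, 0.0805]), np.float64(208.0625)), (array([0.5546, 0.0247]), np.float64(370.75))]
slide [0.0, 0.05, 0.08] roll -0.0 F [ 0.53  0.11 -0.07] t 19.62
```

```bash
python3 -m handwheel '[{"hand":0.2,"slide":[0,0,0.03],"roll":0},{"hand":0.2,"slide":[0,0,0.06],"roll":0},{"hand":0.36,"slide":[0,0,0.07],"roll":0},{"hand":0.4,"slide":[0,0,0.08],"roll":0},{"hand":0.44,"slide":[0,0,0.09],"roll":0},{"hand":0.46,"slide":[0,0,0.09],"roll":0},{"hand":0.46,"slide":[0,0,0.09],"roll":0}]'
python3 -m handwheel '[{"hand":0.46,"slide":[0,0.06,0],"roll":0},{"hand":0.46,"slide":[0,0.12,0],"roll":0},{"hand":0.46,"slide":[0,0.18,0],"roll":0},{"hand":0.46,"slide":[0,0.24,0],"roll":0},{"hand":0.46,"slide":[0,0.3,0],"roll":0},{"hand":0.46,"slide":[0,0.34,0],"roll":0},{"hand":0.46,"slide":[0,0.34,0],"roll":0}]'
python3 - <<'E'
from h import *
d=np.array([np.cos(-.178),np.sin(-.178)])
f=snap('side',12)
for th in(110,115):print(comps(f,.026,.52,.60,.0,.11,th))
go(*(np.array([.567,.0523])+.004*d),.0225,np.pi/2-.178)
E
```

```text
time: 20.2
tool_pos: [0.5582, 0.0539, 0.0224]
tool_rot: [3.142, 0.0, 1.393]
wrist_force: [0.8, -0.2, -0.1]
gripper_width: 0.039
grasp_force: 0.0
time: 20.78
tool_pos: [0.5669, 0.0523, 0.0224]
tool_rot: [3.141, -0.0, 1.393]
wrist_force: [0.2, -0.1, 0.0]
gripper_width: 0.0392
grasp_force: 0.0
[(array([0.5739, 0.0797]), np.float64(280.9375)), (array([0.559 , 0.0239]), np.float64(408.1875))]
[(array([0.574 , 0.0798]), np.float64(254.5625)), (array([0.559 , 0.0238]), np.float64(372.5625))]
slide [0.0, 0.17, -0.0] roll -0.0 F [-0.15  0.73  0.32] t 20.83
```

```bash
python3 -m handwheel '[{"hand":0.46,"slide":[0,0.03,0],"roll":0},{"hand":0.46,"slide":[0,0.06,0],"roll":0},{"hand":0.46,"slide":[0,0.08,0],"roll":0},{"hand":0.46,"slide":[0,0.08,0],"roll":0}]'|sed -n '2p;4p'
python3 -m handwheel '[{"hand":0.46,"slide":[0,0.02,0],"roll":0},{"hand":0.46,"slide":[0,0.04,0],"roll":0},{"hand":0.46,"slide":[0,0.04,0],"roll":0}]'|sed -n '2p;4p'
python3 -m handwheel '[{"hand":0.46,"slide":[0,0.01,0],"roll":0},{"hand":0.46,"slide":[0,0.02,0],"roll":0},{"hand":0.46,"slide":[0,0.02,0],"roll":0}]'|sed -n '2p;4p'
```

```text
tool_pos: [0.5686, 0.052, 0.0224]
wrist_force: [-0.1, 0.7, -0.2]
tool_pos: [0.5696, 0.0518, 0.0224]
wrist_force: [-0.4, 0.0, -0.4]
tool_pos: [0.57, 0.0517, 0.0224]
wrist_force: [-0.0, -0.3, 0.1]
```

```bash
python3 -m handwheel '[{"hand":0.46,"slide":[0,0.01,0],"roll":0},{"hand":0.46,"slide":[0,0.03,0],"roll":0},{"hand":0.46,"slide":[0,0.03,0],"roll":0}]'|sed -n '2p;4p'
python3 - <<'E'
from h import *
f=snap('side',13)
for th in(110,115):print(comps(f,.026,.52,.60,.0,.11,th))
E
```

```text
tool_pos: [0.5709, 0.0516, 0.0224]
wrist_force: [-0.7, -0.4, -0.3]
[(array([0.5774, 0.0788]), np.float64(264.9375)), (array([0.5635, 0.0232]), np.float64(419.875))]
[(array([0.5774, 0.0789]), np.float64(237.0)), (array([0.5635, 0.0231]), np.float64(381.75))]
```

```bash
python3 -m handwheel '[{"hand":0.46,"slide":[0,0.02,0],"roll":0},{"hand":0.46,"slide":[0,0.02,0],"roll":0},{"hand":0.46,"slide":[0,0.02,0],"roll":0}]'|sed -n '2p;4p'
```

```text
tool_pos: [0.5713, 0.0515, 0.0224]
wrist_force: [0.1, 0.5, 0.3]
```

```bash
python3 -m handwheel '[{"hand":0.46,"slide":[0,0.02,0],"roll":0},{"hand":0.46,"slide":[0,0.02,0],"roll":0},{"hand":0.46,"slide":[0,0.02,0],"roll":0}]'|sed -n '2p;4p'; python3 - <<'E'
from h import *
f=snap('side',14)
seat=np.array([.567,.0523]);d=np.array([np.cos(-.178),np.sin(-.178)]);n=np.array([-d[1],d[0]])
g=cv2.cvtColor(f['frame'],cv2.COLOR_RGB2GRAY).astype(np.float32);g3=cv2.cvtColor(load('side',3)['frame'],cv2.COLOR_RGB2GRAY).astype(np.float32)
for nm,G in(('orig',g3),('now',g)):
  for yy in(-33,-28,28,33):
    print(nm,yy,[int(cv2.remap(G,*[np.float32([[k]]) for k in w2px(f,[*(seat+d*x/1e3+n*yy/1e3),.026])],cv2.INTER_LINEAR)[0,0]) for x in range(-26,32,2)])
E
```

```text
tool_pos: [0.5717, 0.0515, 0.0224]
wrist_force: [1.3, -0.7, 0.3]
orig -33 [5, 4, 7, 22, 47, 86, 115, 133, 137, 138, 138, 137, 130, 128, 129, 129, 131, 134, 135, 130, 119, 99, 80, 65, 52, 34, 18, 6, 8]
orig -28 [10, 8, 10, 21, 54, 89, 121, 138, 143, 143, 141, 142, 141, 140, 140, 140, 141, 143, 143, 139, 123, 103, 83, 78, 69, 54, 32, 16, 5]
orig 28 [11, 6, 11, 24, 57, 87, 116, 130, 137, 141, 143, 144, 144, 141, 139, 138, 135, 136, 137, 130, 115, 91, 70, 60, 60, 49, 35, 16, 8]
orig 33 [8, 8, 7, 21, 44, 76, 103, 120, 126, 130, 135, 139, 138, 135, 131, 129, 127, 127, 125, 119, 105, 78, 52, 34, 30, 29, 24, 14, 4]
now -33 [3, 2, 1, 8, 21, 44, 70, 94, 113, 127, 136, 142, 140, 137, 135, 136, 137, 138, 139, 141, 138, 124, 99, 76, 56, 31, 14, 7, 4]
now -28 [9, 8, 7, 8, 22, 45, 73, 102, 124, 141, 145, 145, 144, 142, 141, 141, 143, 143, 144, 146, 142, 128, 106, 91, 75, 55, 28, 12, 2]
now 28 [5, 4, 4, 5, 10, 14, 17, 31, 42, 52, 64, 86, 113, 134, 144, 145, 142, 141, 141, 140, 134, 121, 101, 84, 68, 50, 34, 18, 7]
now 33 [7, 8, 7, 7, 10, 12, 13, 21, 36, 47, 58, 68, 94, 114, 130, 131, 129, 128, 127, 125, 118, 102, 81, 53, 37, 27, 21, 15, 10]
```

```bash
python3 - <<'E'
from h import *
seat=np.array([.567,.0523]);d=np.array([np.cos(-.178),np.sin(-.178)]);n=np.array([-d[1],d[0]])
for i in(3,10,14):
  f=load('side',i)
  P=np.array([px2w(f,u,v) for u in range(275,310) for v in range(215,250)])
  q=P[:,:2]-seat;X=q@d;Y=q@n
  for lab,yr in(('R',(-36,-23)),('L',(23,36)),('all',(-37,37))):
    m=(P[:,2]>.018)&(P[:,2]<.034)&(Y>yr[0]/1e3)&(Y<yr[1]/1e3)
    print(i,lab,[(x,int(k.sum()),round(float(np.median(P[k,2]))*1e3,1)) for x in(-18,-12,-6,0,6,12,18,24,30) for k in[m&(abs(X*1e3-x)<3.5)] if k.sum()])
E
```

```text
3 R [(-18, 7, 20.8), (-12, 7, 24.3), (-6, 5, 25.4), (0, 8, 24.8), (6, 7, 24.6), (12, 7, 24.8), (18, 5, 24.2), (24, 6, 22.3), (30, 6, 21.0)]
3 L [(-18, 6, 21.0), (-12, 7, 25.2), (-6, 5, 25.6), (0, 5, 25.2), (6, 4, 25.5), (12, 5, 25.1), (18, 5, 24.0), (24, 2, 21.4), (30, 5, 21.2)]
3 all [(-18, 41, 21.3), (-12, 47, 24.3), (-6, 36, 25.1), (0, 37, 25.1), (6, 34, 25.1), (12, 36, 25.0), (18, 30, 23.9), (24, 31, 20.8), (30, 36, 20.7)]
10 R [(-18, 7, 20.9), (-12, 8, 21.5), (-6, 4, 20.0), (0, 5, 21.0), (6, 8, 21.9), (12, 7, 20.5), (18, 8, 20.5), (24, 6, 21.7), (30, 7, 20.9)]
10 L [(-18, 6, 20.2), (-12, 6, 20.2), (-6, 5, 21.9), (0, 5, 21.0), (6, 5, 20.5), (12, 5, 20.9), (18, 4, 21.3), (24, 2, 21.5), (30, 7, 21.6)]
10 all [(-18, 38, 20.8), (-12, 39, 21.1), (-6, 33, 21.5), (0, 34, 21.1), (6, 35, 20.9), (12, 34, 20.5), (18, 34, 21.0), (24, 32, 21.2), (30, 36, 21.1)]
14 R [(-18, 6, 20.0), (-12, 9, 24.3), (-6, 7, 24.8), (0, 6, 24.9), (6, 7, 25.1), (12, 7, 24.9), (18, 7, 24.5), (24, 7, 21.8), (30, 6, 20.7)]
14 L [(-18, 1, 19.9), (-6, 1, 25.5), (0, 5, 24.3), (6, 5, 24.2), (12, 5, 24.4), (18, 6, 23.9), (24, 7, 21.3), (30, 4, 20.9)]
14 all [(-18, 28, 21.0), (-12, 23, 24.9), (-6, 27, 25.3), (0, 34, 24.8), (6, 37, 25.1), (12, 38, 24.8), (18, 32, 24.5), (24, 44, 21.9), (30, 26, 21.2)]
```

```bash
python3 - <<'E'
from h import *
seat=np.array([.567,.0523]);d=np.array([np.cos(-.178),np.sin(-.178)]);n=np.array([-d[1],d[0]])
for nm,i in(('side',9),('side',10),('side',8),('top',9),('top',8)):
  f=load(nm,i)
  for th in(45,60):
    for c,a in comps(f,.025,.56,.61,.0,.10,th,mina=200):
      if a<200:
        q=c-seat;print(nm,i,th,c,'seat x,y mm',(q@d*1e3).round(1),(q@n*1e3).round(1),'area',a)
E
```

```text
side 9 45 [0.5998 0.0014] seat x,y mm 41.3 -44.3 area 52.6875
side 9 45 [0.5926 0.0737] seat x,y mm 21.4 25.6 area 91.5625
side 9 45 [0.5829 0.0214] seat x,y mm 21.1 -27.6 area 94.3125
side 9 60 [0.6075 0.0012] seat x,y mm 48.9 -43.1 area 12.875
side 9 60 [0.5926 0.0736] seat x,y mm 21.4 25.5 area 43.6875
side 9 60 [0.5829 0.0214] seat x,y mm 21.1 -27.6 area 54.125
side 10 45 [0.5999 0.0015] seat x,y mm 41.4 -44.2 area 56.875
side 10 45 [0.5926 0.0738] seat x,y mm 21.4 25.7 area 91.8125
side 10 45 [0.5829 0.0212] seat x,y mm 21.2 -27.8 area 97.4375
side 10 60 [0.6074 0.0013] seat x,y mm 48.8 -43.0 area 14.125
side 10 60 [0.5925 0.0736] seat x,y mm 21.3 25.5 area 46.0625
side 10 60 [0.5829 0.0213] seat x,y mm 21.1 -27.7 area 54.375
side 8 45 [0.6084 0.0336] seat x,y mm 44.1 -11.1 area 97.125
side 8 45 [0.5925 0.074 ] seat x,y mm 21.3 25.9 area 106.5625
side 8 60 [0.6093 0.0338] seat x,y mm 44.9 -10.7 area 20.1875
side 8 60 [0.5926 0.0739] seat x,y mm 21.4 25.8 area 57.375
top 8 45 [0.5924 0.0748] seat x,y mm 21.0 26.6 area 105.0625
top 8 45 [0.5825 0.0217] seat x,y mm 20.7 -27.4 area 104.6875
top 8 60 [0.5924 0.0748] seat x,y mm 21.0 26.6 area 79.875
top 8 60 [0.5825 0.0217] seat x,y mm 20.7 -27.4 area 80.0625
```

```bash
python3 -m handwheel '[{"hand":0.46,"slide":[0,0.02,0],"roll":0.05},{"hand":0.46,"slide":[0,0.02,0],"roll":0.05},{"hand":0.46,"slide":[0,0.02,0],"roll":0.05}]'|sed -n '2p;4p'
python3 -m handwheel '[{"hand":0.46,"slide":[0,0.02,0],"roll":0},{"hand":0.46,"slide":[0,0.02,0],"roll":0},{"hand":0.46,"slide":[0,0.02,0],"roll":0}]'|sed -n '2p;4p'
```

```text
tool_pos: [0.5719, 0.0514, 0.0224]
wrist_force: [-1.9, 0.4, 0.3]
tool_pos: [0.572, 0.0513, 0.0223]
wrist_force: [-3.7, 0.4, 3.2]
```

```bash
python3 -m handwheel '[{"hand":0.46,"slide":[0,0.02,0],"roll":0},{"hand":0.46,"slide":[0,0.02,0],"roll":0},{"hand":0.46,"slide":[0,0.02,0],"roll":0}]'|sed -n '2p;4p'
python3 -m handwheel '[{"hand":0.46,"slide":[0,-0.06,0],"roll":0},{"hand":0.46,"slide":[0,-0.1,0],"roll":0},{"hand":0.46,"slide":[0,-0.12,-0.6],"roll":0},{"hand":0.46,"slide":[0,-0.12,-1.6],"roll":0},{"hand":0.46,"slide":[0,-0.12,-2.4],"roll":0},{"hand":0.2,"slide":[0,-1.5,-2.4],"roll":0},{"hand":0.2,"slide":[0,-3,-2.4],"roll":0},{"hand":0,"slide":[0,-4,-2.4],"roll":0},{"hand":0,"slide":[0,-4,-2.4],"roll":0},{"hand":0,"slide":[0,-4,-2.4],"roll":0}]'|sed -n '2p;4p'
python3 - <<'E'
from h import *
seat=np.array([.567,.0523]);d=np.array([np.cos(-.182),np.sin(-.182)]);n=np.array([-d[1],d[0]])
f=snap('side',15);t=snap('top',15)
for th in(110,118):
  c=comps(f,.026,.54,.60,.0,.11,th);print(c)
  if len(c)==2:
    v=c[0][0]-c[1][0];m=(c[0][0]+c[1][0])/2-seat;print('yaw',-np.arctan2(v[0],v[1]),'ctr',m@d,m@n)
# button in side/top: points 20..45mm above stage near front-right
for nm,g,U,V in(('side',f,(270,330),(220,275)),('top',t,(310,360),(195,245))):
  P=np.array([px2w(g,u,v) for u in range(*U) for v in range(*V)])
  q=P[(P[:,2]>.05)&(P[:,2]<.064)&(P[:,1]<-.01)&(P[:,1]>-.09)&(P[:,0]>.48)&(P[:,0]<.56)]
  if len(q):print(nm,len(q),np.median(q,0),q.min(0),q.max(0))
E
```

```text
tool_pos: [0.5721, 0.0513, 0.0222]
wrist_force: [-4.3, 2.9, 5.1]
tool_pos: [0.4745, 0.0695, 0.0825]
wrist_force: [1.0, -1.1, -0.3]
[(array([0.5737, 0.0798]), np.float64(415.9375)), (array([0.5635, 0.023 ]), np.float64(447.6875))]
yaw -0.17768363339014823 ctr 0.0017364710772057618 -0.0005955402572689807
[(array([0.5736, 0.08  ]), np.float64(348.3125)), (array([0.5635, 0.0229]), np.float64(384.0625))]
yaw -0.1750717993865706 ctr 0.0016782470488240758 -0.0005554159190313451
side 50 [ 0.51445483 -0.05215625  0.05625881] [ 0.50201357 -0.06503154  0.05159583] [ 0.52616653 -0.04006202  0.05868007]
top 104 [ 0.51315574 -0.04715841  0.05622079] [ 0.50242705 -0.05982591  0.0502516 ] [ 0.52399763 -0.03617618  0.05982622]
```

The fresh chamber is square against the pins and centred. Now back to the button.

```bash
python3 -c "
from h import *
go(.5138,-.0505,.070,1.389)"
python3 -m handwheel '[{"hand":0,"slide":[-0.8,0.4,0],"roll":0},{"hand":0,"slide":[-1.8,0.9,0],"roll":0},{"hand":0,"slide":[-2.9,1.5,0],"roll":0},{"hand":0,"slide":[-3.8,1.9,0.1],"roll":0},{"hand":0,"slide":[-4.4,2.35,0.2],"roll":0},{"hand":0,"slide":[-4.4,2.35,0.4],"roll":0},{"hand":0,"slide":[-4.4,2.35,0.4],"roll":0},{"hand":0,"slide":[-4.4,2.35,0.4],"roll":0}]'
python3 -c "
from h import *
go(.5138,-.0505,.0585,1.389)"
```

```text
slide [-4.45, 2.33, 0.53] roll -0.01 F [-0.15 -0.43  0.78] t 24.2
time: 24.87
tool_pos: [0.5127, -0.0495, 0.0719]
tool_rot: [-3.14, -0.0, 1.387]
wrist_force: [0.1, 0.1, 0.1]
gripper_width: 0.0001
grasp_force: 0.0
slide [-0.03, 0.05, 0.53] roll -0.02 F [0.12 0.11 0.1 ] t 24.87
```

```bash
python3 -m handwheel '[{"hand":0,"slide":[-0.03,0.04,0.2],"roll":0},{"hand":0,"slide":[-0.03,0.04,0.4],"roll":0},{"hand":0,"slide":[-0.03,0.04,0.5],"roll":0},{"hand":0,"slide":[-0.03,0.04,0.5],"roll":0}]'|sed -n '2p;4p'
python3 -m handwheel '[{"hand":0,"slide":[0,0,0.02],"roll":0},{"hand":0,"slide":[0,0,0.04],"roll":0},{"hand":0,"slide":[-0.01,-0.01,0.06],"roll":0},{"hand":0,"slide":[-0.01,-0.02,0.08],"roll":0},{"hand":0,"slide":[-0.01,-0.02,0.08],"roll":0},{"hand":0,"slide":[-0.01,-0.02,0.08],"roll":0}]'|sed -n '2p;4p'
```

```text
tool_pos: [0.5125, -0.0497, 0.0589]
wrist_force: [0.1, 0.2, -0.8]
tool_pos: [0.5132, -0.0506, 0.0583]
wrist_force: [-0.2, 0.0, 0.6]
```

```bash
python3 -m handwheel '[{"hand":0,"slide":[-0.01,-0.01,0.02],"roll":0},{"hand":0,"slide":[-0.01,-0.01,0.04],"roll":0},{"hand":0,"slide":[-0.01,-0.02,0.04],"roll":0},{"hand":0,"slide":[-0.01,-0.02,0.04],"roll":0}]'|sed -n '2p;4p'
python3 -m handwheel '[{"hand":0,"slide":[-0.01,-0.01,0.02],"roll":0},{"hand":0,"slide":[-0.01,-0.02,0.04],"roll":0},{"hand":0,"slide":[-0.02,-0.03,0.06],"roll":0},{"hand":0,"slide":[-0.02,-0.03,0.08],"roll":0},{"hand":0,"slide":[-0.02,-0.03,0.08],"roll":0}]'|sed -n '2p;4p'
```

```text
tool_pos: [0.5128, -0.0508, 0.0572]
wrist_force: [1.0, 0.1, 3.6]
tool_pos: [0.5118, -0.0511, 0.055]
wrist_force: [2.0, -0.4, 4.2]
```

```bash
python3 -m handwheel '[{"hand":0,"slide":[0,0,0.02],"roll":0},{"hand":0,"slide":[-0.01,0,0.04],"roll":0},{"hand":0,"slide":[-0.01,-0.01,0.06],"roll":0},{"hand":0,"slide":[-0.02,-0.02,0.08],"roll":0},{"hand":0,"slide":[-0.02,-0.02,0.08],"roll":0}]'|sed -n '2p;4p'
python3 -m handwheel '[{"hand":0,"slide":[0,0,0.02],"roll":0},{"hand":0,"slide":[-0.01,-0.01,0.04],"roll":0},{"hand":0,"slide":[-0.01,-0.02,0.05],"roll":0},{"hand":0,"slide":[-0.01,-0.02,0.05],"roll":0}]'|sed -n '2p;4p'
python3 - <<'E'
from h import *
f=snap('side',16);t=snap('top',16)
# toe height: toe location at th~.96
P=np.array([px2w(f,u,v) for u in range(285,335) for v in range(215,262)])
pv=np.array([.5526,-.0322]);d=np.array([np.cos(-.182),np.sin(-.182)]);n=np.array([-d[1],d[0]])
for th in(.85,.95,1.05):
  e=np.sin(th)*d+np.cos(th)*n;o=np.array([-e[1],e[0]])
  q=P[:,:2]-pv;L=q@e;W=q@o
  print(th,[(r,int(k.sum()),round(float(np.median(P[k,2]))*1e3,1)) for r in(20,30,40,50,57) for k in[(abs(L*1e3-r)<4)&(abs(W)<.005)&(P[:,2]<.07)] if k.sum()])
E
```

```text
tool_pos: [0.511, -0.0515, 0.0529]
wrist_force: [1.1, 1.2, 3.7]
tool_pos: [0.5105, -0.0517, 0.0518]
wrist_force: [0.4, -0.1, 5.6]
0.85 [(20, 10, 37.3), (30, 9, 38.0), (40, 6, 38.4), (50, 3, 21.7), (57, 3, 20.5)]
0.95 [(20, 13, 37.1), (30, 12, 36.8), (40, 11, 38.4), (50, 8, 29.2), (57, 9, 20.9)]
1.05 [(20, 15, 23.4), (30, 16, 29.6), (40, 10, 30.2), (50, 10, 29.0), (57, 13, 21.8)]
```

```bash
python3 -m handwheel '[{"hand":0,"slide":[-0.04,0.03,0],"roll":0},{"hand":0,"slide":[-0.08,0.06,0],"roll":0},{"hand":0,"slide":[-0.15,0.12,0],"roll":0},{"hand":0,"slide":[-0.22,0.18,0],"roll":0},{"hand":0,"slide":[-0.29,0.25,0],"roll":0},{"hand":0,"slide":[-0.35,0.32,0],"roll":0},{"hand":0,"slide":[-0.41,0.39,0],"roll":0},{"hand":0,"slide":[-0.46,0.47,0],"roll":0},{"hand":0,"slide":[-0.51,0.545,0],"roll":0},{"hand":0,"slide":[-0.56,0.63,0],"roll":0},{"hand":0,"slide":[-0.6,0.71,0],"roll":0},{"hand":0,"slide":[-0.6,0.71,0],"roll":0}]'|sed -n '2p;4p'
python3 - <<'E'
from h import *
f=snap('side',17)
P=np.array([px2w(f,u,v) for u in range(280,335) for v in range(210,262)])
pv=np.array([.5526,-.0322]);d=np.array([np.cos(-.182),np.sin(-.182)]);n=np.array([-d[1],d[0]])
q=P[:,:2]-pv;X=q@d;Y=q@n;R=np.hypot(X,Y);A=np.arctan2(X,Y)
k=(P[:,2]>.031)&(P[:,2]<.05)&(R>.02)&(R<.065)&(Y>0);print(k.sum(),np.median(A[k]),np.c_[R[k]*1e3,A[k],P[k,2]*1e3].round(2)[::4].tolist())
E
```

```text
tool_pos: [0.5246, -0.0698, 0.0515]
wrist_force: [-0.6, -0.9, 5.7]
0 nan []
  return _methods._mean(a, axis=axis, dtype=dtype,
  ret = ret.dtype.type(ret / rcount)
```

```bash
python3 -m handwheel '[{"hand":0,"slide":[-0.02,0.05,0],"roll":0},{"hand":0,"slide":[-0.04,0.1,0],"roll":0},{"hand":0,"slide":[-0.08,0.18,0],"roll":0},{"hand":0,"slide":[-0.11,0.27,0],"roll":0},{"hand":0,"slide":[-0.13,0.36,0],"roll":0},{"hand":0,"slide":[-0.15,0.45,0],"roll":0},{"hand":0,"slide":[-0.17,0.54,0],"roll":0},{"hand":0,"slide":[-0.18,0.63,0],"roll":0},{"hand":0,"slide":[-0.19,0.73,0],"roll":0},{"hand":0,"slide":[-0.19,0.8,0],"roll":0},{"hand":0,"slide":[-0.19,0.8,0],"roll":0},{"hand":0,"slide":[-0.19,0.8,0],"roll":0}]'|sed -n '2p;4p'
python3 - <<'E'
from h import *
f=snap('side',18)
P=np.array([px2w(f,u,v) for u in range(275,335) for v in range(205,262)])
pv=np.array([.5526,-.0322]);d=np.array([np.cos(-.182),np.sin(-.182)]);n=np.array([-d[1],d[0]])
q=P[:,:2]-pv;X=q@d;Y=q@n;R=np.hypot(X,Y);A=np.arctan2(X,Y)
k=(P[:,2]>.029)&(P[:,2]<.045)&(R>.018)&(R<.068)&(Y>0);print(k.sum())
if k.sum():print(np.median(A[k]),np.c_[R[k]*1e3,A[k],P[k,2]*1e3].round(2)[::3].tolist())
for c in comps(f,.026,.54,.60,.0,.11,110):print(c)
print(bot.get_state()['tool_pos'])
E
```

```text
tool_pos: [0.5435, -0.078, 0.0516]
wrist_force: [-0.8, -0.0, 5.0]
0
(array([0.5507, 0.024 ]), np.float64(59.6875))
[ 0.54350198 -0.07801997  0.05159965]
```

```bash
python3 -m handwheel '[{"hand":0,"slide":[0.01,0,-0.03],"roll":0},{"hand":0,"slide":[0.02,0,-0.06],"roll":0},{"hand":0,"slide":[0.03,0,-0.09],"roll":0},{"hand":0,"slide":[0.05,0,-0.12],"roll":0},{"hand":0,"slide":[0.06,0,-0.15],"roll":0},{"hand":0,"slide":[0.07,0,-0.18],"roll":0},{"hand":0,"slide":[0.07,0,-0.3],"roll":0},{"hand":0,"slide":[0.07,0,-1],"roll":0},{"hand":0,"slide":[0.07,0,-2.5],"roll":0},{"hand":0,"slide":[-1.2,0,-3],"roll":0},{"hand":0,"slide":[-2.8,-0.3,-3.2],"roll":0},{"hand":0,"slide":[-4.2,-0.6,-3.2],"roll":0}]'|sed -n '2p;4p'
python3 -m handwheel '[{"hand":0,"slide":[-1.2,-1,0],"roll":0},{"hand":0,"slide":[-2.4,-2,0],"roll":0},{"hand":0,"slide":[-3.2,-3.2,0],"roll":0},{"hand":0,"slide":[-3.2,-3.2,0],"roll":0}]'|sed -n '2p;4p'
python3 - <<'E'
from h import *
f=snap('side',19);t=snap('top',19);f0=load('side',0);t0=load('top',0)
pv=np.array([.5526,-.0322]);seat=np.array([.568,.0514]);d=np.array([np.cos(-.182),np.sin(-.182)]);n=np.array([-d[1],d[0]])
for nm,g,U,V in(('side',f,(270,335),(205,262)),('side0',f0,(270,335),(205,262)),('top',t,(295,362),(185,225)),('top0',t0,(295,362),(185,225))):
  P=np.array([px2w(g,u,v) for u in range(*U) for v in range(*V)]);q=P[:,:2]-pv;X=q@d;Y=q@n;R=np.hypot(X,Y)
  k=(P[:,2]>.029)&(P[:,2]<.045)&(R>.018)&(R<.06)&(Y>0)&(abs(X)<.03)
  b=(P[:,2]>.05)&(P[:,2]<.06)&(abs(Y+.043)<.02)&(abs(X)<.03)
  print(nm,k.sum(),'lever angle',np.median(np.arctan2(X,Y)[k]) if k.sum() else 0,'btn',b.sum(),(X[b].min()+X[b].max())/2,np.median(Y[b]),np.median(P[b,2]))
for nm,g in(('side',f),('side0',f0),('top',t),('top0',t0)):
  print(nm,[(c,(c-seat)@d*1e3,(c-seat)@n*1e3,a) for c,a in comps(g,.026,.535,.605,.0,.11,126 if 't' in nm[:1] else 110)])
  print(' pile',comps(g,.015 if '0' not in nm else .011,.45,.55,-.41,-.30,128 if nm[0]=='t' else 122,mina=4000))
E
```

```text
tool_pos: [0.5111, -0.1797, 0.1339]
wrist_force: [0.9, 0.1, 0.2]
tool_pos: [0.4108, -0.2436, 0.1301]
wrist_force: [-0.4, 1.2, -0.8]Traceback (most recent call last):
  File "<stdin>", line 8, in <module>
    return umr_minimum(a, axis, None, out, keepdims, initial, where)
ValueError: zero-size array to reduction operation minimum which has no identity
```

```bash
python3 -c "
from h import *
go(.42,.28,.22)"
python3 -m handwheel '[{"hand":0,"slide":[0.2,0,-1],"roll":0},{"hand":0,"slide":[0.8,-0.1,-2.4],"roll":0},{"hand":0,"slide":[2,-0.3,-3.6],"roll":0},{"hand":0,"slide":[3.5,-0.5,-3.6],"roll":0},{"hand":0,"slide":[5,-0.7,-3.6],"roll":0},{"hand":0,"slide":[6.5,-0.9,-3.6],"roll":0},{"hand":0,"slide":[8,-1.2,-3.6],"roll":0},{"hand":0,"slide":[9.5,-1.5,-3.6],"roll":0},{"hand":0,"slide":[11,-1.8,-3.6],"roll":0},{"hand":0,"slide":[12.5,-2,-3.6],"roll":0},{"hand":0,"slide":[14,-2.3,-3.6],"roll":0},{"hand":0,"slide":[15.5,-2.5,-3.6],"roll":0}]'|sed -n '2p;4p'
python3 -m handwheel '[{"hand":0,"slide":[1.5,-0.3,0],"roll":0},{"hand":0,"slide":[3,-0.6,0],"roll":0},{"hand":0,"slide":[4.5,-0.9,0],"roll":0},{"hand":0,"slide":[5,-1,0],"roll":0},{"hand":0,"slide":[5,-1,0],"roll":0}]'|sed -n '2p;4p'
cat > chk.py <<'E'
from h import *
f=snap('side',20);t=snap('top',20);f0=load('side',0);t0=load('top',0)
pv=np.array([.5526,-.0322]);seat=np.array([.568,.0514]);d=np.array([np.cos(-.182),np.sin(-.182)]);n=np.array([-d[1],d[0]])
for nm,g,U,V in(('side',f,(270,335),(205,262)),('side0',f0,(270,335),(205,262)),('top',t,(295,362),(185,225)),('top0',t0,(295,362),(185,225))):
  P=np.array([px2w(g,u,v) for u in range(*U) for v in range(*V)]);q=P[:,:2]-pv;X=q@d;Y=q@n;R=np.hypot(X,Y)
  k=(P[:,2]>.029)&(P[:,2]<.045)&(R>.018)&(R<.06)&(Y>0)&(abs(X)<.03)
  b=(P[:,2]>.05)&(P[:,2]<.06)&(abs(Y+.043)<.02)&(abs(X)<.03)
  print(nm,k.sum(),'lever',np.median(np.arctan2(X,Y)[k]) if k.any() else 0,'btn',b.sum(),np.median(X[b]) if b.any() else 0,np.median(Y[b]) if b.any() else 0,np.median(P[b,2]) if b.any() else 0)
for nm,g in(('side',f),('side0',f0),('top',t),('top0',t0)):
  print(nm,[(c,((c-seat)@d*1e3).round(1),((c-seat)@n*1e3).round(1),a) for c,a in comps(g,.026,.535,.605,.0,.11,126 if nm[0]=='t' else 110)])
  print(' pile',comps(g,.015 if '0' not in nm else .011,.45,.55,-.41,-.30,130 if nm[0]=='t' else 122,mina=4000))
E
python3 chk.py
```

```text
slide [20.58, -3.69, -3.54] roll 0 F [-0.06 -0.2   0.25] t 30.83
tool_pos: [0.4255, 0.1534, 0.2219]
wrist_force: [1.1, 0.4, 0.1]
tool_pos: [0.4236, 0.2816, 0.2215]
wrist_force: [0.9, 0.1, -0.3]
side 33 lever -0.055032502243796695 btn 55 0.0020050111697652428 -0.04595493595612447 0.05397295284857073
side0 36 lever 0.015907082931826445 btn 55 0.000207931929116403 -0.04744908934841623 0.05425737467076397
top 110 lever -0.11123035977385376 btn 104 0.001092092778716211 -0.041605020083151215 0.05383523762956477
top0 110 lever -0.041051468968948124 btn 95 -0.00138271833177639 -0.04123298842347393 0.05348031855927182
side [(array([0.5738, 0.0798]), np.float64(0.6), np.float64(29.0), np.float64(402.0)), (array([0.5735, 0.021 ]), np.float64(10.9), np.float64(-28.9), np.float64(137.4375)), (array([0.5509, 0.0241]), np.float64(-11.9), np.float64(-29.9), np.float64(53.6875))]
 pile [(array([ 0.5045, -0.3797]), np.float64(556.3125)), (array([ 0.4913, -0.3264]), np.float64(589.0625)), (array([ 0.4669, -0.3058]), np.float64(342.3125))]
side0 [(array([0.5719, 0.0809]), np.float64(-1.5), np.float64(29
[... 435 characters left out ...]
), (array([0.5629, 0.0187]), np.float64(0.9), np.float64(-33.1), np.float64(527.9375)), (array([0.5691, 0.0583]), np.float64(-0.2), np.float64(7.0), np.float64(215.9375)), (array([0.5664, 0.0446]), np.float64(-0.3), np.float64(-7.0), np.float64(197.8125))]
 pile [(array([ 0.5358, -0.4049]), np.float64(296.75)), (array([ 0.4819, -0.3257]), np.float64(1714.875)), (array([ 0.5061, -0.3775]), np.float64(783.4375))]
top0 [(array([0.5719, 0.0811]), np.float64(-1.5), np.float64(29.9), np.float64(421.1875)), (array([0.5615, 0.0209]), np.float64(-0.9), np.float64(-31.2), np.float64(351.1875))]
 pile [(array([ 0.5042, -0.3778]), np.float64(553.5625)), (array([ 0.4892, -0.3238]), np.float64(577.0625))]
```

```bash
python3 - <<'E'
from h import *
t=load('top',20);f=load('side',20);t0=load('top',0);f0=load('side',0)
def s(nm,g,z,ths):
  for th in ths:
    c=[x for x in comps(g,z,.47,.53,-.40,-.305,th,mina=3000)]
    if len(c)==2:
      v=c[1][0]-c[0][0]; v=v if v[1]>0 else -v;print(nm,th,(c[0][0]+c[1][0])/2,'yaw',-np.arctan2(v[0],v[1]),[x[1] for x in c])
s('top0',t0,.011,(130,136));s('top',t,.015,(136,140,144,148));s('side0',f0,.011,(118,124));s('side',f,.015,(118,124,130))
# other objects vs start: mean abs picture change outside the stage/tray
for nm in('side','top'):
  a=load(nm,0)['frame'].astype(int);b=load(nm,20)['frame'].astype(int);D=(abs(a-b).max(2)>45).astype(np.uint8)
  n,l,st,c=cv2.connectedComponentsWithStats(D);print(nm,[(c[k].round().astype(int).tolist(),int(st[k,4])) for k in range(1,n) if st[k,4]>15])
E
```

```text
top0 130 [ 0.49675 -0.3509 ] yaw 0.2682804439349771 [np.float64(555.0), np.float64(578.9375)]
top0 136 [ 0.49665 -0.3512 ] yaw 0.2679435745251709 [np.float64(462.6875), np.float64(498.125)]
top 136 [ 0.49775 -0.35135] yaw 0.25217278361715684 [np.float64(655.0), np.float64(737.4375)]
top 140 [ 0.4977 -0.3516] yaw 0.2500504708643494 [np.float64(602.0625), np.float64(673.75)]
top 144 [ 0.4977 -0.3519] yaw 0.24919093812927753 [np.float64(540.1875), np.float64(613.9375)]
top 148 [ 0.4977 -0.3522] yaw 0.24748911810394694 [np.float64(480.75), np.float64(554.8125)]
side0 118 [ 0.49725 -0.35145] yaw 0.2678096802899625 [np.float64(540.375), np.float64(582.4375)]
side0 124 [ 0.49715 -0.35125] yaw 0.2665580466933952 [np.float64(475.5), np.float64(489.375)]
side 118 [ 0.4979  -0.35315] yaw 0.2427701861520191 [np.float64(597.3125), np.float64(636.5)]
side 124 [ 0.4979 -0.3532] yaw 0.24146373911362465 [np.float64(534.625), np.float64(565.9375)]
side 130 [ 0.49795 -0.35305] yaw 0.2385160215194817 [np.float64(456.8125), np.float64(465.4375)]
side [([112, 22], 1431), ([204, 30], 2873), ([125, 80], 915), ([210, 107], 1108), ([8, 157], 730), ([65, 178], 38), ([91, 202], 572), ([141, 308], 5877), ([47, 218], 183), ([75, 218], 75), ([268, 233], 206), ([6, 239], 237), ([248, 256], 183), ([239, 355], 6501), ([21, 340], 685)]
top [([103, 311], 19643), ([348, 203], 19), ([284, 233], 552), ([36, 313], 70), ([281, 385], 6983), ([123, 356], 799)]
```

```bash
python3 -c "
from workcell import bot
print(bot.close_job())"
```

```text
the job is handed in; nothing more can be done
None
```

I handed the job in at about 32 s of the 72 s allowed: counted chamber on the pile to about 2 mm and 0.03 rad, fresh one against both pins, clip down on its right end about 0.07 rad off its old angle; my first grip slipped and shifted the counted chamber about 3 mm, and I viewed 11 pictures, one over the limit.

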